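# Open the lens iris to its stop and cap the lens

### The job

The lens is clamped nose down in its holder and is ready to be put away. Grip its slim aperture ring lightly and turn it anticlockwise (seen from above) until it comes gently up against its stop, without touching the focus ring below it or the mount above it and without twisting the lens round in the clamp. Then set the rear cap gently on the mount, fully home, and leave everything else where it lies.

Things in the scene. Friction and masses are not known exactly. Their poses are not given: they have to be found in the camera images.
- lens_holder: Fixed lens holder on the mat (mat top at height 3 mm): dark base plate 130 x 105 x 14 mm and a bright round clamp collar 86 mm across, up to 38 mm above its underside, with ears and a clamp screw on its -x side. Origin: centre of its underside, on the lens's upright axis. The lens stands nose down in the collar.
- barrel (a joint): The lens barrel in the rubber-lined clamp: 0 at the start, the angle (rad, anticlockwise from above) by which the whole lens has been twisted in the clamp. Grips by friction: it slips at about 0.55 N m about the lens's axis, while the aperture ring itself turns at about 0.1 N m. It must stay as it is, within 0.06 rad.
- ring_centre (a point): Centre of the slim aperture ring (20 to 30 N of grip is ample; over 45 N a side would bind it), on the upright lens axis: a ribbed black ring 60 mm across (gripped across, at any yaw) and 10 mm high, so from 5 mm below to 5 mm above this point. Under it is a groove 6 mm high (55 mm across), and under that the focus ring; right above it is the mount's shoulder, 56 mm across.
- ring_mark (a point): Middle of the white dot on the rim of the aperture ring, 30 mm from the axis at the height of the ring's centre; it goes round with the ring. The ring has 0.65 to 1.3 rad to go anticlockwise to its stop. Where the stop lies differs from lens to lens and is not marked: it is felt, as the turning torque rises sharply from about 0.1 N m.
- focus_edge (a point): A point on the upper edge of the focus ring, the widest ring of the lens: 70 mm across, 20 mm high, its top face 11 mm below the aperture ring's centre. It turns at a light touch (0.04 N m) and must be left alone.
- mount_shoulder (a point): Centre of the mount's flat shoulder, on the lens axis, 10 mm above the aperture ring's centre, z up. The shoulder is 56 mm across and 5 mm thick; the bright bayonet tube stands on it, 49 mm across and 14 mm high, its top edge chamfered 2 mm. The cap's rim rests on the shoulder when it is home.
- rear_cap: Loose rear cap, a plain black ribbed cup standing mouth down on the mat: 58 mm across, 22 mm high, bore 53 mm across and 18.5 mm deep (2 mm clear of the bayonet tube all round), about 30 g. Origin: centre of the mouth (its lower rim), z up. It just slips on, without turning.
- pen_red: loose felt pen with a black body and a red end, 138 mm long, 10 mm thick, lying along its x; origin under its middle
- pen_grey: loose felt pen, black body and light grey end, 138 mm long, 10 mm thick, lying along its x; origin under its middle
- pen_black: loose felt pen, grey body and black end, 138 mm long, 10 mm thick, lying along its x; origin under its middle
- pen_cap_blue: loose blue pen cap, 36 mm long, 11 mm thick, lying along its x; origin under its middle
- pen_cap_yellow: loose yellow pen cap, 36 mm long, 11 mm thick, lying along its x; origin under its middle
- front_cap: the lens's front cap, not wanted now: a flat black disc 67 mm across and 7 mm high, loose on the mat; origin under its centre
- slide_stack: loose stack of white slide mounts, 52 x 52 mm, 20 mm high; origin under its centre
- watch: loose steel wrist watch laid flat, case 42 mm across and 12 mm high, bracelet along its x, 170 mm over all; origin under the case
Not all that is in view belongs to the job. Of the things that look like the rear_cap, the smaller one is meant.

How it is judged:
By the outcome, as a careful person would: the job done as asked, in the order asked, and still so for the second after the job is handed in, with the robot touching nothing.
It also fails if it takes over 72 s, if anything falls off the work surface, if the arm or the gripper's body presses on something with over 40 N, if the wrist force passes 120 N, or if a joint passes its speed limit or range.

### The arm

A 6-joint arm with a two-finger parallel gripper is mounted at the origin on the work surface. World frame = base frame: x ahead of the robot, y to its left, z up, the work surface at z = 0. Lengths are in m, angles in rad, forces in N, time in s.
With the tool pointing down it reaches from about 0.35 to 0.95 m from the base axis. Payload 17.4 kg.
Tool frame: the origin (TCP) lies on the mounting face of the last link; the fingertips stand 186 mm ahead of it and the grasp point (between the pads) lies 167 mm ahead of it; z points along the fingers, y is the direction in which the jaws open and shut (so a half turn about z gives the same grasp; the last joint's range is limited). The gripper opens to 93 mm and grips with 3 to 60 N. Pads are 15 mm wide; open, the fingers measure 128 mm over their backs; the gripper's body (75 mm by 188 mm) begins 65 mm behind the grasp point.
Start: joints at [-1.163, 0.116, 1.442, -0, 1.584, -0.038], TCP at [0.291, -0.609, 0.405] pointing down, gripper open.
Joint ranges: [-2.83, 2.83], [-0.83, 2.19], [0.07, 2.5], [-1.14, 4.28], [0.01, 3], [-2.97, 2.97]. Speed limits (rad/s): [1.89, 1.89, 2.22, 3.14, 3.14, 3.14].

### API

Orientations are given as a unit quaternion [x, y, z, w].
In Python, from station import observe, optics, order gives the robot as it stands.
- The arm moves only by the tool drive_tool, never from a script. Its argument "commands" is a list of rows, each a list of 3 entries, a list of its own where there are three numbers: the closure in counts, from 0 (fully open) to 255 (shut), then the shift along the tool's x, y, z in m, then the turn, a rotation vector about the tool's x, y, z in degrees. A call has 1 to 20 rows; each row shifts and turns the commanded pose from where the row before left it, along the tool's axes as they then stand; what a row does not reach is not made up. A row lasts 1/12 s, in which the tool goes at most 41.7 mm and 7.16 degrees, less where a joint would pass 70% of its speed; a pose out of reach is approached as far as the arm can. A call is refused whole if a number of a shift passes 0.0417 or a number of a turn 7.16, either way. A call with a gripper value outside its range is refused whole. The fingers move at their own pace and stop on an object; "squeeze" is the grip in N (left out, the last holds). Time passes only in rows, so rows that do not move let the fingers close. It gives the time, the measured TCP pose, the force and the opening at its end, in the units of the state.
- observe(): the state, without advancing time (a new reading comes with each control period).
- optics.grab_frame(name): name is "side" or "top" or "wrist"; returns a dict with "pixels" (384x512x3 uint8, red, green, blue), "depth" (384x512 float32, m along the optical axis (not along the pixel's ray), 0 where there is no reading), "vfov" (degrees; the focal length in pixels is half the picture's height over the tangent of half this angle, whatever the lens; pixels are square), "cx", "cy" (the principal point, pixels), "dist" ([k1, k2, p1, p2, k3] as OpenCV has them; the pictures are not rectified), "R" (3x3) and "t" (3): a world point X has camera coordinates R X + t. Camera axes: x right, y down, z forward; pixel columns grow to the right and rows downward; lengths in m; the calibration is good to about 2 mm. A picture is of the moment at which its call begins.
- order.close_job(): hands the job in, once; it reports no verdict.
The state is a dict: "t": time; "q": joint angles; "qvel": joint speeds; "tau": joint torques, N m; "tcp_pos": TCP position; "tool_rot": TCP orientation; "contact_force": force on the tool from outside, world axes, zero at the start; "moment": the same for the moment, N m; "width": finger opening in m.
Only numpy, scipy, OpenCV 4.12 (cv2) and the standard library are available. Lean on these libraries where they do the work, as an engineer would, in place of code of your own. Each camera call takes 0.05 s, during which the arm holds its last target.

## Working session

There is one attempt and no reset: what is moved stays moved. The work goes in short steps, Python scripts to look and compute and a tool call to move; the robot and the scene stay as the last step left them, time stands still between calls to the robot, and variables do not carry over. Pictures are saved under pics/ and viewed, and the job is handed in when it is done.

Besides the shell and the picture viewer there is one more tool, called after "Call:" as name(argument=value, ...) on one line, values as JSON. drive_tool: Moves the arm, as the interface text tells. Its arguments: {"type":"object","properties":{"commands":{"type":"array"},"squeeze":{"type":"number"}},"required":["commands"]}

```bash
mkdir -p pics; ls
cat > h.py <<'E'
import numpy as np, cv2
from station import observe, optics, order
def grab(n):
    f=optics.grab_frame(n); np.save(f'/tmp/{n}.npy',f,allow_pickle=True); return f
def load(n): return np.load(f'/tmp/{n}.npy',allow_pickle=True).item()
def K(f):
    fl=f['pixels'].shape[0]/2/np.tan(np.radians(f['vfov']/2))
    return np.array([[fl,0,f['cx']],[0,fl,f['cy']],[0,0,1.]])
def ray(f,uv):
    p=cv2.undistortPoints(np.array(uv,float).reshape(-1,1,2),K(f),np.array(f['dist'],float)).reshape(-1,2)
    R=np.array(f['R']);t=np.array(f['t'])
    d=np.c_[p,np.ones(len(p))]@R
    return -R.T@t,d
def onz(f,uv,z):
    c,d=ray(f,uv); s=(z-c[2])/d[:,2]; return c+d*s[:,None]
def proj(f,X):
    r,_=cv2.Rodrigues(np.array(f['R'],float))
    return cv2.projectPoints(np.array(X,float).reshape(-1,1,3),r,np.array(f['t'],float),K(f),np.array(f['dist'],float))[0].reshape(-1,2)
def cloud(f):
    h,w=f['depth'].shape
    u,v=np.meshgrid(np.arange(w),np.arange(h))
    c,d=ray(f,np.c_[u.ravel(),v.ravel()])
    return (c+d*f['depth'].reshape(-1,1)).reshape(h,w,3)
def save(f,name,box=None,s=1):
    im=f['pixels'][:,:,::-1]
    if box: im=im[box[1]:box[3],box[0]:box[2]]
    cv2.imwrite('pics/'+name,cv2.resize(im,None,fx=s,fy=s,interpolation=cv2.INTER_CUBIC))
E
python3 - <<'E'
from h import *
for n in ('side','top','wrist'):
    f=grab(n); save(f,n+'0.png',None,1.5); print(n,f['vfov'],f['dist'],(-np.array(f['R']).T@f['t']).round(3))
print(observe())
E
```

```text
pics
side 52.12179532089829 [-0.00509575  0.          0.          0.          0.        ] [0.342 0.918 0.606]
top 50.62853663043109 [-0.11730024  0.          0.          0.          0.        ] [ 3.490e-01 -1.000e-03  1.242e+00]
wrist 58.647680926968505 [0.0089058 0.        0.        0.        0.       ] [ 0.351 -0.581  0.383]
{'t': 0.15, 'q': array([-1.16278755e+00,  1.16363375e-01,  1.44205935e+00, -2.02729035e-06,
        1.58398993e+00, -3.77645587e-02]), 'qvel': array([ 0.00101031, -0.00202958, -0.00162827,  0.00078866, -0.00134485,
        0.00047149]), 'tau': array([ 9.64661449e-04, -7.21761346e+01, -6.22947621e+01,  7.80053926e-02,
        2.25384557e-02, -1.30185117e-04]), 'tcp_pos': array([ 0.29105052, -0.6090473 ,  0.40421566]), 'tool_rot': array([ 9.75263349e-01,  2.21045770e-01, -7.64638153e-05, -4.02809596e-04]), 'contact_force': array([-0.00719295, -0.49914806, -0.02159184]), 'moment': array([-0.02915347, -0.01923334, -0.00696784]), 'width': 0.0928487595261402}
```

View pics/top0.png

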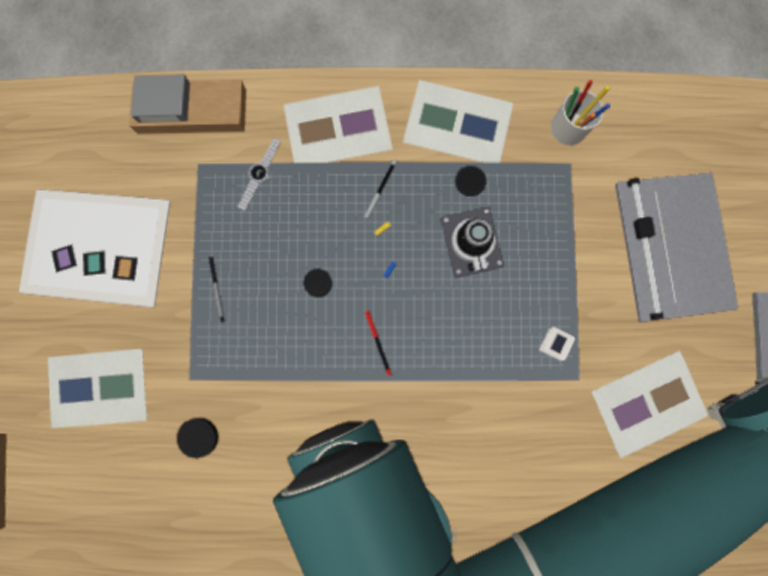

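View pics/side0.png

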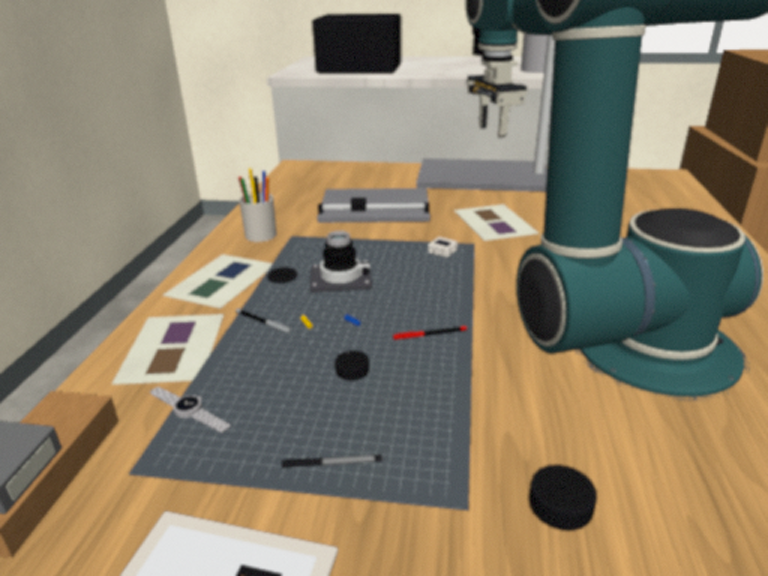

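View pics/wrist0.png

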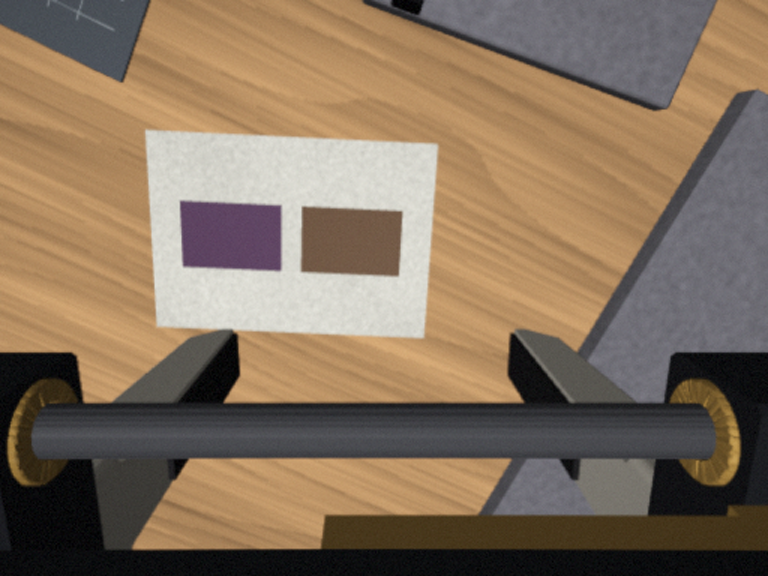

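Run:
```python
from h import *
f=load('top'); P=cloud(f); g=f['pixels'].max(2)
for nm,(u,v) in dict(cap=(212,189),big=(131,292),front=(313,121),lens=(318,155)).items():
    print(nm,(u,v),P[v,u].round(4))
    if nm!='lens':
        m=(g<50).astype(np.uint8); n,l,st,c=cv2.connectedComponentsWithStats(m)
        k=l[v,u]; 
        hz=P[l==k][:,2]; z=np.median(hz)
        cn=max(cv2.findContours((l==k).astype(np.uint8),0,2)[0],key=cv2.contourArea).reshape(-1,2)
        w=onz(f,cn,z); (cx,cy),r=cv2.minEnclosingCircle(w[:,:2].astype(np.float32)); print('  area',st[k],'z',z.round(4),'c',cx,cy,'diam',2*r, 'eqdiam',2*np.sqrt(cv2.contourArea(w[:,:2].astype(np.float32))/np.pi))
# lens top: points above heights
sel=np.zeros(g.shape,bool); sel[130:190,285:345]=1
z=P[...,2]
for a,b in ((.03,.05),(.05,.075),(.075,.09),(.09,.105),(.105,.13)):
    s=sel&(z>a)&(z<b); 
    if s.sum(): print(a,b,s.sum(),P[s].mean(0).round(4),P[s].min(0).round(3),P[s].max(0).round(3))
save(f,'lens_top.png',(285,125,345,190),9); save(load('side'),'lens_side.png',(195,140,260,205),9); save(f,'cap_top.png',(110,165,240,315),4);
```

```text
cap (212, 189) [0.5143 0.1304 0.0248]
  area [203 180  18  18 245] z 0.0245 c 0.5171555876731873 0.13126441836357117 diam 0.05521107837557793 eqdiam 0.0511219872472115
big (131, 292) [0.2045 0.3688 0.0325]
  area [119 279  26  25 511] z 0.0299 c 0.20451529324054718 0.367978036403656 diam 0.07953979074954987 eqdiam 0.07390950503801186
front (313, 121) [ 0.7323 -0.1822  0.0095]
  area [304 111  20  20 298] z 0.0102 c 0.7341213226318359 -0.18377327919006348 diam 0.06278660893440247 eqdiam 0.059586977294242005
lens (318, 155) [ 0.6033 -0.1815  0.098 ]
0.03 0.05 236 [ 0.5762 -0.1778  0.0396] [ 0.541 -0.225  0.03 ] [ 0.645 -0.142  0.048]
0.05 0.075 99 [ 0.5877 -0.1733  0.0687] [ 0.569 -0.216  0.053] [ 0.637 -0.15   0.075]
0.075 0.09 56 [ 0.5949 -0.1767  0.0839] [ 0.569 -0.213  0.075] [ 0.635 -0.152  0.09 ]
0.09 0.105 249 [ 0.6017 -0.1811  0.0982] [ 0.575 -0.212  0.09 ] [ 0.632 -0.154  0.105]
0.105 0.13 53 [ 0.6023 -0.1805  0.1075] [ 0.58  -0.206  0.105] [ 0.627 -0.159  0.114]
```

View pics/lens_top.png

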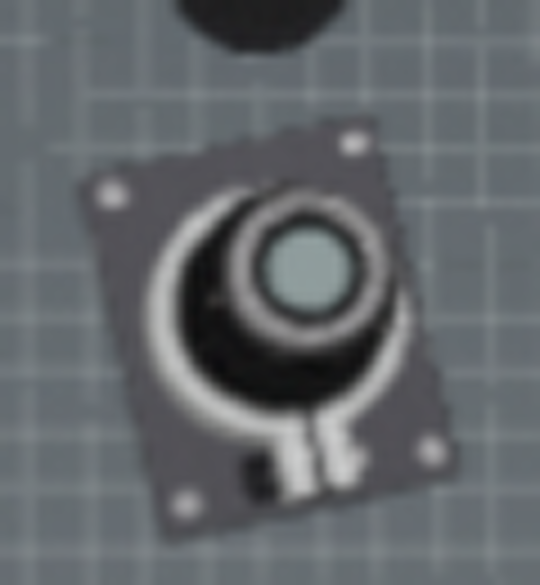

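View pics/lens_side.png

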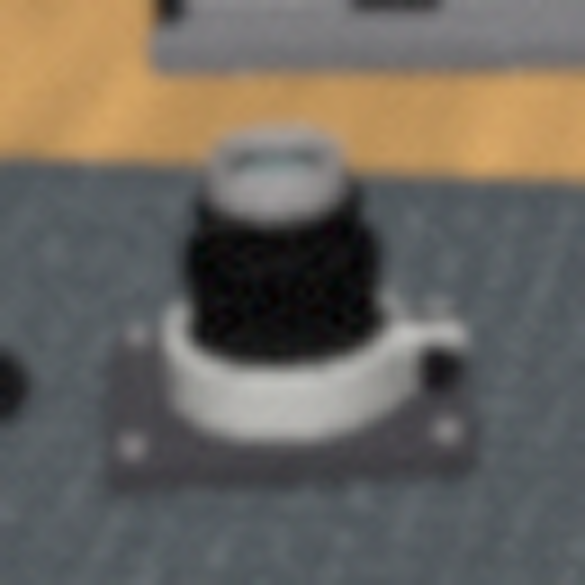

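View pics/cap_top.png

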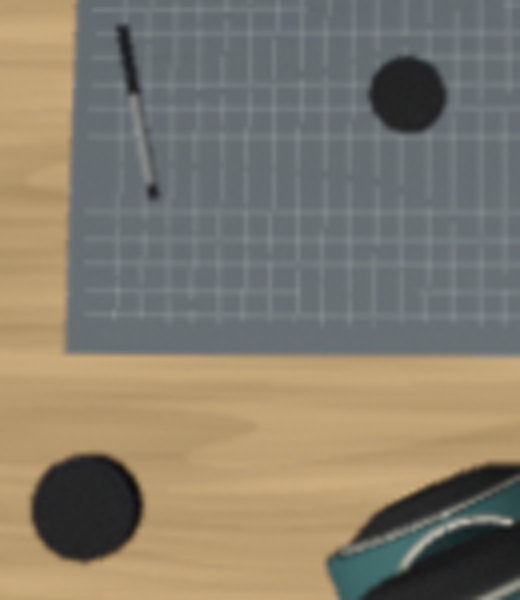

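Run:
```python
from h import *
from scipy.spatial.transform import Rotation as Ro
f=load('wrist'); o=observe(); T=Ro.from_quat(o['tool_rot']).as_matrix()
R=np.array(f['R']); c=-R.T@f['t']
print('cam in tool',(T.T@(c-o['tcp_pos'])).round(4)); print('cam axes in tool (rows x,y,z)\n',(R@T).round(3)); print(T.round(3))
# collar fit top
f=load('top'); im=f['pixels'].astype(int); g=im.min(2)
m=np.zeros(g.shape,np.uint8); m[135:180,295:335]=(g[135:180,295:335]>150)
ys,xs=np.nonzero(m); print(len(xs))
w=onz(f,np.c_[xs,ys],0.041); print(w.min(0),w.max(0))
w=onz(f,np.c_[xs,ys],0.111); z=cloud(f)[ys,xs,2]; s=z>.09; print(w[s].mean(0),(w[s].min(0)+w[s].max(0))/2,np.ptp(w[s],axis=0),np.percentile(z[s],[10,50,90]))
```

```text
cam in tool [0.0665 0.0003 0.0212]
cam axes in tool (rows x,y,z)
 [[-0.     1.    -0.   ]
 [-0.971 -0.    -0.238]
 [-0.238  0.     0.971]]
[[ 0.902  0.431 -0.   ]
 [ 0.431 -0.902  0.001]
 [ 0.    -0.001 -1.   ]]
154
[ 0.54244816 -0.23456359  0.041     ] [ 0.66271131 -0.12711177  0.041     ]
[ 0.54837429 -0.19254795  0.111     ] [ 0.54837429 -0.19254795  0.111     ] [0. 0. 0.] [1.24161381 1.24161381 1.24161381]
```

Call:
drive_tool(commands=[[0,[0.029,-0.01575,0],[0,0,0]],[0,[0.029,-0.01575,0],[0,0,0]],[0,[0.029,-0.01575,0],[0,0,0]],[0,[0.029,-0.01575,0],[0,0,0]],[0,[0.029,-0.01575,0],[0,0,0]],[0,[0.029,-0.01575,0],[0,0,0]],[0,[0.029,-0.01575,0],[0,0,0]],[0,[0.029,-0.01575,0],[0,0,0]],[0,[0.029,-0.01575,0],[0,0,0]],[0,[0.029,-0.01575,0],[0,0,0]],[0,[0.029,-0.01575,0],[0,0,0]],[0,[0.029,-0.01575,0],[0,0,0]],[0,[0.029,-0.01575,0],[0,0,0]],[0,[0.029,-0.01575,0],[0,0,0]],[0,[0.029,-0.01575,0],[0,0,0]],[0,[0.029,-0.01575,0],[0,0,0]],[0,[0,0,0],[0,0,0]],[0,[0,0,0],[0,0,0]]])

```text
t: 1.65
tcp_pos: [0.6017, -0.1803, 0.4042]
tool_rot: [0.975, 0.222, -0.0, -0.0]
contact_force: [-0.0, -0.9, -0.0]
width: 0.0929
```

Run:
```python
from h import *
o=observe(); print(o['t'],o['tcp_pos'],o['tool_rot'],o['q'])
f=grab('wrist'); save(f,'w1.png',None,1.5)
```

```text
1.65 [ 0.601731   -0.18031888  0.40423262] [ 9.74993099e-01  2.22234758e-01 -3.55774153e-04 -2.04616931e-04] [-3.31751429e-01  1.49111955e-02  1.54840737e+00 -2.78419194e-05
  1.57909446e+00  7.90832741e-01]
```

View pics/w1.png

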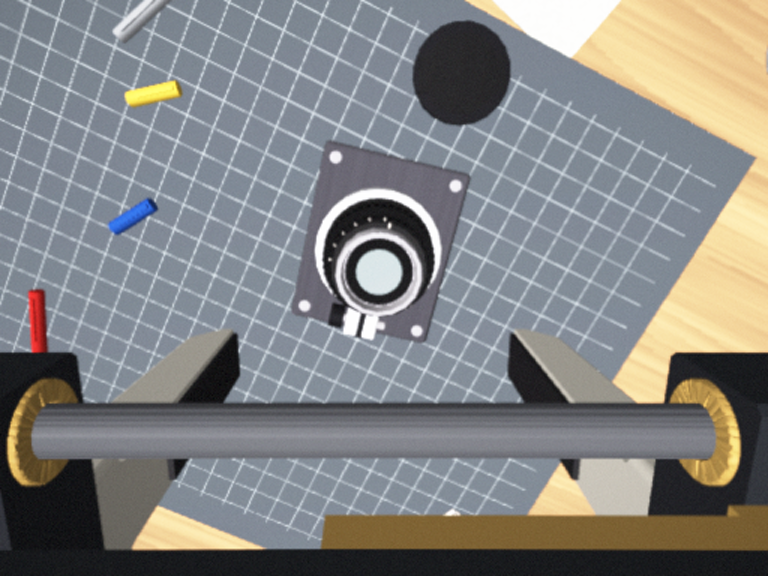

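Run:
```python
from h import *
f=load('wrist'); save(f,'w1c.png',(195,115,315,235),5)
P=cloud(f); d=f['depth']
for (u,v) in ((253,181),(253,155),(226,181),(253,205),(253,145),(253,135),(253,127),(307,48)): print((u,v),P[v,u].round(4),f['pixels'][v,u])
```

```text
(253, 181) [ 0.6069 -0.1822  0.0998] [218 229 232]
(253, 155) [ 0.6279 -0.172   0.108 ] [226 225 229]
(226, 181) [ 0.5987 -0.1613  0.1074] [241 240 244]
(253, 205) [ 0.588  -0.1914  0.1007] [158 157 161]
(253, 145) [ 0.6332 -0.1697  0.0877] [24 23 25]
(253, 135) [ 0.6385 -0.1675  0.0548] [27 25 28]
(253, 127) [ 0.6445 -0.1649  0.0389] [252 252 253]
(307, 48) [ 0.7383 -0.1811  0.0094] [41 38 42]
```

View pics/w1c.png

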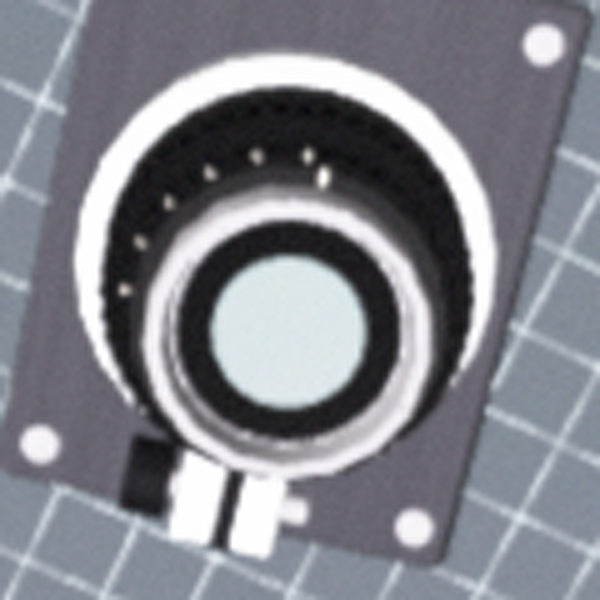

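Run:
```python
from h import *
f=load('wrist'); P=cloud(f); im=f['pixels']; g=im.min(2)
sub=np.zeros(g.shape,bool); sub[150:212,222:284]=1
z=P[...,2]
r=np.hypot(P[...,0]-.607,P[...,1]+.182)
# histogram of z, within 40 mm
s=(r<.045)&(z>.02); h,e=np.histogram(z[s],np.arange(.03,.125,.0025)); print(list(zip(e.round(4),h)))
# rim bright
m=((g>150)&sub).astype(np.uint8); n,l,st,c=cv2.connectedComponentsWithStats(m); 
k=l[155,253]; print(st[k]); 
s=(l==k); print(np.percentile(z[s],[5,25,50,75,95]))
cn=max(cv2.findContours(s.astype(np.uint8),0,2)[0],key=cv2.contourArea)
print('ell',cv2.fitEllipse(cn))
for zz in (.106,.109,.112):
    w=onz(f,cn.reshape(-1,2),zz); A=np.c_[2*w[:,:2],np.ones(len(w))]; x=np.linalg.lstsq(A,(w[:,:2]**2).sum(1),rcond=None)[0]; R=np.sqrt(x[2]+x[0]**2+x[1]**2); res=np.hypot(w[:,0]-x[0],w[:,1]-x[1])-R; print(zz,x[:2],2*R,res.std())
# collar top
s2=(g>200)&(z>.03)&(z<.05); print('collar z',np.median(z[s2]))
print('mat',np.median(z[60:120,120:160]))
# focus ring top: dark, r 28..35
for a in np.arange(.074,.1,.002):
    s=(z>a)&(z<a+.002)&(g<60)&(r<.045); print(round(a,3),s.sum(),(P[s][:,:2]-[.605,-.18]).__abs__().max(0).round(3) if s.sum() else '',end=' ; ')
```

```text
[(np.float64(0.03), np.int64(9)), (np.float64(0.0325), np.int64(6)), (np.float64(0.035), np.int64(6)), (np.float64(0.0375), np.int64(450)), (np.float64(0.04), np.int64(593)), (np.float64(0.0425), np.int64(4)), (np.float64(0.045), np.int64(3)), (np.float64(0.0475), np.int64(0)), (np.float64(0.05), np.int64(0)), (np.float64(0.0525), np.int64(3)), (np.float64(0.055), np.int64(13)), (np.float64(0.0575), np.int64(13)), (np.float64(0.06), np.int64(13)), (np.float64(0.0625), np.int64(17)), (np.float64(0.065), np.int64(20)), (np.float64(0.0675), np.int64(72)), (np.float64(0.07), np.int64(537)), (np.float64(0.0725), np.int64(175)), (np.float64(0.075), np.int64(0)), (np.float64(0.0775), np.int64(9)), (np.float64(0.08), np.int64(24)), (np.float64(0.0825), np.int64(11)), (np.float64(0.085), np.int64(140)), (np.float64(0.0875), np.int64(265)), (np.float64(0.09), np.int64(117)), (np.float64(0.0925), np.int64(382)), (np.float64(0.095), np.int64(57)), (np.float64(0.0975), np.int64(1366)), (np.float64(0.1), np.int64(469)), (np.float64(0.1025), np.int64(142)), (np.float64(0.105), np.int64(459)), (np.f
[... 277 characters left out ...]
45]
ell ((251.2387237548828, 182.712158203125), (56.261924743652344, 59.16944885253906), 38.14015579223633)
0.106 [ 0.60554492 -0.18106524] 0.04832915075459506 0.0013298183065499148
0.109 [ 0.60615394 -0.18074853] 0.04780601676405429 0.0013154238231686361
0.112 [ 0.60676296 -0.18043182] 0.04728288277354495 0.0013010293397872701
collar z 0.039670930488687334
mat 0.001840318455113843
0.074 0  ; 0.076 0  ; 0.078 9 [0.031 0.027] ; 0.08 17 [0.031 0.028] ; 0.082 9 [0.031 0.028] ; 0.084 16 [0.031 0.028] ; 0.086 192 [0.031 0.032] ; 0.088 127 [0.031 0.031] ; 0.09 24 [0.029 0.026] ; 0.092 234 [0.029 0.029] ; 0.094 17 [0.028 0.026] ; 0.096 20 [0.017 0.019] ; 0.098 544 [0.02 0.02] ; 0.1 86 [0.02 0.02] ;
```

Call:
drive_tool(commands=[[0,[0,0,0],[0,0,7]],[0,[0,0,0],[0,0,7]],[0,[0,0,0],[0,0,7]],[0,[0,0,0],[0,0,7]],[0,[0,0,0],[0,0,7]],[0,[0,0,0],[0,0,7]],[0,[0,0,0],[0,0,7]],[0,[0,0,0],[0,0,7]],[0,[0,0,0],[0,0,7]],[0,[0,0,0],[0,0,7]],[0,[0,0,0],[0,0,7]],[0,[0,0,0],[0,0,7]],[0,[0,0,0],[0,0,7]],[0,[0,0,0],[0,0,7]],[0,[0,0,0],[0,0,7]],[0,[0,0,0],[0,0,7]],[0,[0,0,0],[0,0,0]],[0,[0,0,0],[0,0,0]]])

```text
t: 3.2
tcp_pos: [0.6005, -0.1825, 0.4048]
tool_rot: [0.73, -0.684, 0.0, 0.0]
contact_force: [0.1, -1.2, 0.1]
width: 0.0927
```

```bash
cp /tmp/wrist.npy /tmp/wristA.npy
python3 - <<'E'
from h import *
o=observe(); print(o['t'],o['tcp_pos'],o['tool_rot'],o['q'])
f=grab('wrist'); save(f,'w2.png',None,1.5); save(f,'w2c.png',(195,115,315,235),5)
E
cp /tmp/wrist.npy /tmp/wristB.npy
```

```text
3.2 [ 0.60052854 -0.18249204  0.40476946] [ 7.29565534e-01 -6.83910905e-01  1.75820981e-05  7.14647401e-05] [-3.35630246e-01  1.34306280e-02  1.54903882e+00 -1.44916458e-04
  1.57914901e+00  2.74138458e+00]
```

View pics/w2c.png

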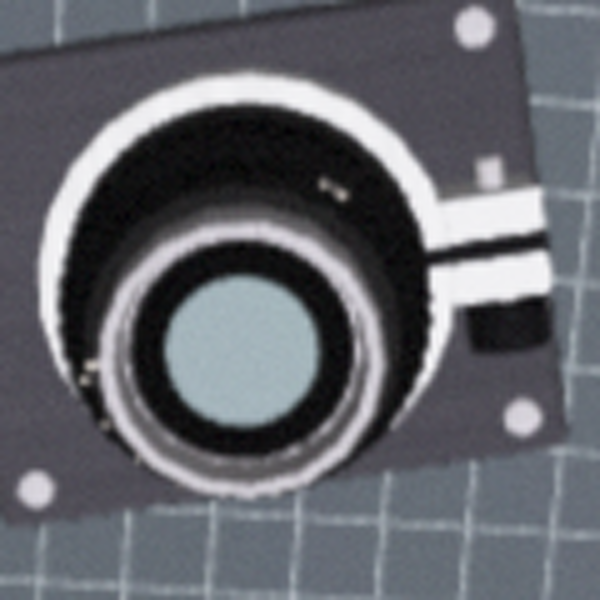

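```bash
cat >> h.py <<'E'
def circ(w):
    w=w[:,:2]; keep=np.ones(len(w),bool)
    for _ in range(6):
        A=np.c_[2*w[keep],np.ones(keep.sum())]; x=np.linalg.lstsq(A,(w[keep]**2).sum(1),rcond=None)[0]
        R=np.sqrt(x[2]+x[0]**2+x[1]**2); res=np.hypot(*(w-x[:2]).T)-R
        keep=abs(res)<max(.0005,1.5*np.median(abs(res)))
    return x[:2],2*R,keep.mean(),res[keep].std()
def edge(f,c,z,rlo,rhi,sign,n=180):
    # along radial lines at height z about c, subpixel strongest brightness step (sign -1: bright inside -> dark outside)
    g=cv2.GaussianBlur(f['pixels'].astype(np.float32).mean(2),(0,0),0.7)
    out=[]
    rr=np.arange(rlo,rhi,.0002)
    for a in np.linspace(0,2*np.pi,n,endpoint=False):
        X=np.c_[c[0]+rr*np.cos(a),c[1]+rr*np.sin(a),np.full(len(rr),z)]
        uv=proj(f,X).astype(np.float32); v=cv2.remap(g,uv[:,0].copy(),uv[:,1].copy(),cv2.INTER_CUBIC).ravel()
        d=np.gradient(v)*sign; k=d.argmax()
        if d[k]>1.2: out.append(X[k])
    return np.array(out)
E
python3 - <<'E'
from h import *
for n in 'wristA','wristB','top':
    f=load(n)
    for nm,z,lo,hi,s in (('glass',.100,.009,.02,-1),('tube',.1062,.0215,.028,-1),('collar',.041,.038,.049,-1)):
        c=np.array([.606,-.181]) if n!='top' else np.array([.603,-.181])
        for _ in range(3):
            e=edge(f,c,z,lo,hi,s); c,D,k,sd=circ(e)
        print(n,nm,c.round(5),'D',D.round(4),k.round(2),sd.round(5),len(e))
E
```

```text
wristA glass [ 0.60657 -0.18165] D 0.0263 0.99 0.00022 180
wristA tube [ 0.60641 -0.18144] D 0.0479 0.75 0.00024 177
wristA collar [ 0.60694 -0.18135] D 0.0855 0.67 0.00028 180
wristB glass [ 0.60656 -0.18178] D 0.0262 0.97 0.00022 180
wristB tube [ 0.60648 -0.18154] D 0.0474 0.92 0.00023 180
wristB collar [ 0.60647 -0.18184] D 0.0855 0.63 0.00027 171
top glass [ 0.60506 -0.1839 ] D 0.0246 0.64 0.0004 180
top tube [ 0.60319 -0.18237] D 0.0506 0.68 0.00044 179
top collar [ 0.60327 -0.18278] D 0.0887 0.62 0.00056 154
```

Call:
drive_tool(commands=[[0,[-0.0005,-0.003,0],[0,0,0]],[0,[0,-0.003,0.01],[0,0,0]],[0,[0,0,0.02],[0,0,0]],[0,[0,0,0.02],[0,0,0]],[0,[0,0,0.02],[0,0,0]],[0,[0,0,0.02],[0,0,0]],[0,[0,0,0.01],[0,0,0]],[0,[0,0,0],[0,0,0]],[0,[0,0,0],[0,0,0]],[0,[0,0,0],[0,0,0]]])

```text
t: 4.08
tcp_pos: [0.6073, -0.1808, 0.306]
tool_rot: [0.729, -0.685, 0.001, -0.0]
contact_force: [-0.2, -0.9, 0.6]
width: 0.0927
```

Run:
```python
from h import *
from scipy.spatial.transform import Rotation as Ro
f=grab('wrist'); o=observe(); print(o['t'],o['tcp_pos'],o['q'],o['contact_force'],o['moment']); T=Ro.from_quat(o['tool_rot']).as_matrix()
print((T.T@(np.array([.6065,-.1816,.0842])-o['tcp_pos'])).round(4))
save(f,'w3.png',None,1.5)
for nm,z,lo,hi,s in (('glass',.100,.009,.02,-1),('tube',.1062,.0215,.028,-1)):
    c=np.array([.6065,-.1815])
    for _ in range(3):
        e=edge(f,c,z,lo,hi,s); c,D,k,sd=circ(e)
    print(nm,c.round(5),'D',D.round(4),k.round(2),sd.round(5),len(e))
P=cloud(f);z=P[...,2]; r=np.hypot(P[...,0]-.6065,P[...,1]+.1816)
for lo,hi,a,b in ((.0205,.0225,.1,.115),(.0255,.0275,.08,.1),(.0285,.0297,.08,.095),(.031,.0345,.065,.08),(.037,.0425,.03,.05)):
    s=(r>lo)&(r<hi)&(z>a)&(z<b); print(lo,hi,s.sum(),np.percentile(z[s],[10,25,50,75,90]).round(4) if s.sum() else '')
```

```text
4.1333 [ 0.60727062 -0.18080208  0.30621031] [-3.29626301e-01  6.93848956e-02  1.65231702e+00 -1.04730244e-05
  1.41802471e+00  2.74980436e+00] [ 0.4417153  -0.31907556  0.05038846] [ 0.17740238 -0.01304155  0.0626273 ]
[0.0006 0.0012 0.222 ]
glass [ 0.60646 -0.18182] D 0.0262 1.0 0.00015 180
tube [ 0.60637 -0.1814 ] D 0.0473 0.93 0.00019 180
0.0205 0.0225 1137 [0.1018 0.1039 0.1063 0.1072 0.1077]
0.0255 0.0275 611 [0.0919 0.0925 0.093  0.0934 0.0939]
0.0285 0.0297 421 [0.0858 0.0871 0.0878 0.0882 0.0886]
0.031 0.0345 956 [0.0711 0.0716 0.072  0.0725 0.0729]
0.037 0.0425 1384 [0.0391 0.0395 0.0401 0.0405 0.041 ]
```

View pics/w3.png

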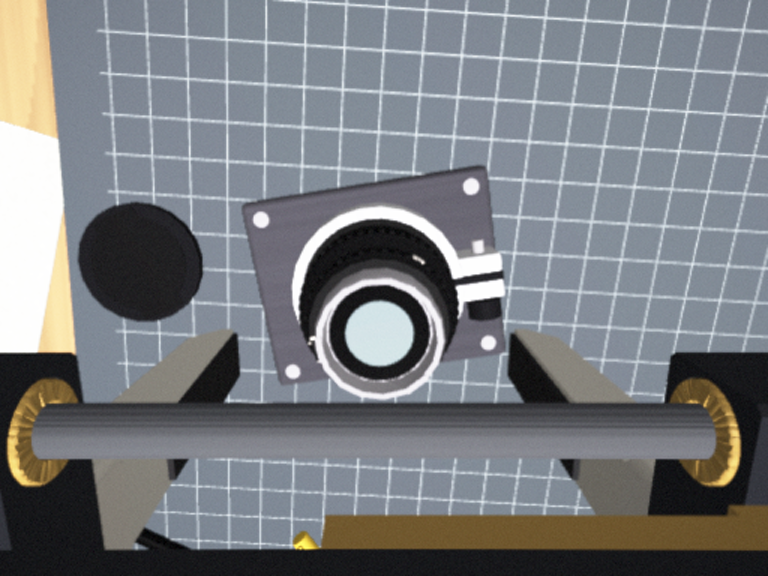

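Call:
drive_tool(commands=[[0,[0.0005,0.001,0.005],[0,0,0]],[0,[0,0,0.01],[0,0,0]],[0,[0,0,0.01],[0,0,0]],[0,[0,0,0.008],[0,0,0]],[0,[0,0,0.005],[0,0,0]],[0,[0,0,0],[0,0,0]],[0,[0,0,0],[0,0,0]],[0,[0,0,0],[0,0,0]],[0,[0,0,0],[0,0,0]]])

```text
t: 4.88
tcp_pos: [0.6061, -0.1813, 0.2673]
tool_rot: [0.729, -0.685, 0.0, -0.0]
contact_force: [1.0, 0.2, 0.3]
width: 0.0931
```

```bash
cat > rd.py <<'E'
from h import *
from scipy.spatial.transform import Rotation as Ro
import sys
f=grab('wrist'); print(f['cx'])
ax=np.array([.6065,-.1816,.0839])
for i in range(4):
    o=observe(); T=Ro.from_quat(o['tool_rot']).as_matrix()
    print(o['t'],o['tcp_pos'].round(4),'off tool',(T.T@(ax-o['tcp_pos'])).round(4),'F',(o['contact_force']).round(2),'M',o['moment'].round(3),o['width'].round(4),'tilt',T[:,2].round(4),'q6',o['q'][5].round(3))
    if i<3: optics.grab_frame('side')
c=ax[:2]
for nm,z,lo,hi,s in (('glass',.100,.009,.02,-1),('tube',.1062,.0215,.028,-1)):
    c=ax[:2]
    for _ in range(3):
        e=edge(f,c,z,lo,hi,s); c,D,k,sd=circ(e)
    print(nm,c.round(5),'D',D.round(4),k.round(2))
save(f,sys.argv[1],None,1.5)
E
python3 rd.py w4.png
```

```text
248.7133599450287Traceback (most recent call last):
  File "rd.py", line 8, in <module>
    print(o['t'],o['tcp_pos'].round(4),'off tool',(T.T@(ax-o['tcp_pos'])).round(4),'F',(o['contact_force']).round(2),'M',o['moment'].round(3),o['width'].round(4),'tilt',T[:,2].round(4),'q6',o['q'][5].round(3))
                                                                                                                                              ^^^^^^^^^^^^^^^^
AttributeError: 'float' object has no attribute 'round'
```

```bash
sed -i "s/o\['width'\].round(4)/round(o['width'],4)/" rd.py; python3 rd.py w4.png
```

```text
248.7133599450287
4.9833 [ 0.6061 -0.1813  0.2672] off tool [ 0.0003 -0.0003  0.1833] F [-0.1  -1.14  0.47] M [ 0.121 -0.078  0.019] 0.093 tilt [ 6.e-04 -2.e-04 -1.e+00] q6 2.749
5.0333 [ 0.6061 -0.1813  0.2671] off tool [ 0.0003 -0.0003  0.1832] F [-1.29 -0.02  0.5 ] M [ 0.141 -0.031  0.086] 0.0927 tilt [ 5.e-04 -2.e-04 -1.e+00] q6 2.749
5.0833 [ 0.6061 -0.1813  0.267 ] off tool [ 0.0003 -0.0004  0.1831] F [ 0.03  0.49 -0.17] M [ 0.107 -0.08   0.054] 0.0926 tilt [ 3.e-04 -1.e-04 -1.e+00] q6 2.749
5.1333 [ 0.606  -0.1813  0.267 ] off tool [ 0.0003 -0.0004  0.1831] F [-0.51  0.76 -1.4 ] M [ 0.101 -0.082  0.031] 0.0929 tilt [ 3.e-04 -1.e-04 -1.e+00] q6 2.749
glass [ 0.60644 -0.18191] D 0.0261 0.74
tube [ 0.60629 -0.18114] D 0.0476 0.91
```

View pics/w4.png

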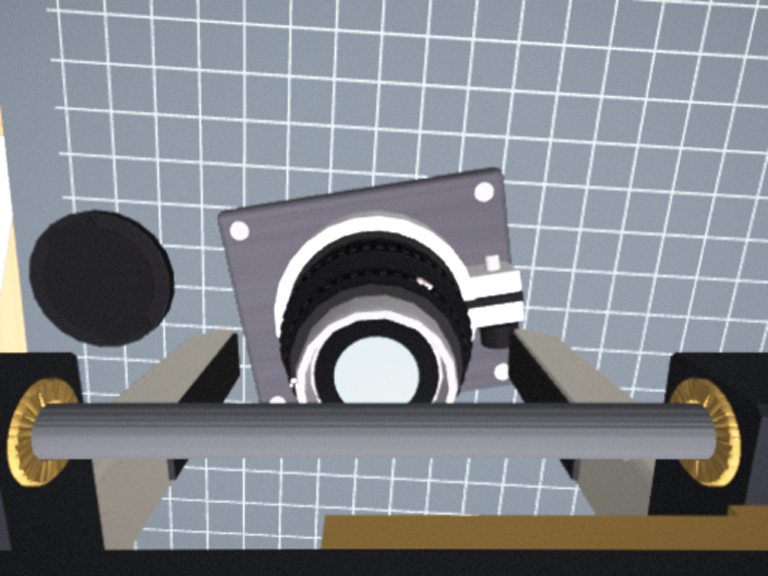

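Call:
drive_tool(commands=[[0,[0.0003,-0.0004,0.0015],[0,0,0]],[0,[0,0,0.002],[0,0,0]],[75,[0,0,0],[0,0,0]],[75,[0,0,0],[0,0,0]],[75,[0,0,0],[0,0,0]],[75,[0,0,0],[0,0,0]],[75,[0,0,0],[0,0,0]],[75,[0,0,0],[0,0,0]]], squeeze=22)

```text
t: 5.8
tcp_pos: [0.6064, -0.1816, 0.2633]
tool_rot: [0.729, -0.685, 0.0, -0.0]
contact_force: [0.2, -0.8, -0.3]
width: 0.0658
```

```bash
python3 rd.py w5.png; python3 -c "
from h import *
f=grab('side'); save(f,'s5.png',(190,120,290,205),8)"
```

```text
248.7133599450287
5.85 [ 0.6065 -0.1816  0.2633] off tool [ 0.     -0.      0.1794] F [-0.07 -0.47 -0.45] M [ 0.163 -0.049 -0.068] 0.0657 tilt [ 1.e-04 -0.e+00 -1.e+00] q6 2.749
5.9 [ 0.6064 -0.1816  0.2633] off tool [ 0.     -0.      0.1794] F [-0.57  0.48 -0.42] M [ 0.156 -0.06  -0.023] 0.0657 tilt [ 1.e-04 -0.e+00 -1.e+00] q6 2.749
5.95 [ 0.6064 -0.1816  0.2633] off tool [ 0.     -0.      0.1794] F [-0.44  0.31 -1.11] M [ 0.123 -0.047  0.004] 0.0659 tilt [ 0. -0. -1.] q6 2.749
6.0 [ 0.6064 -0.1816  0.2633] off tool [ 0.000e+00 -1.000e-04  1.794e-01] F [-0.02  0.54  0.02] M [ 0.149 -0.049  0.009] 0.0656 tilt [ 0.  0. -1.] q6 2.749
glass [ 0.60643 -0.18195] D 0.0261 0.69
tube [ 0.60631 -0.18131] D 0.0474 0.92
```

View pics/w5.png

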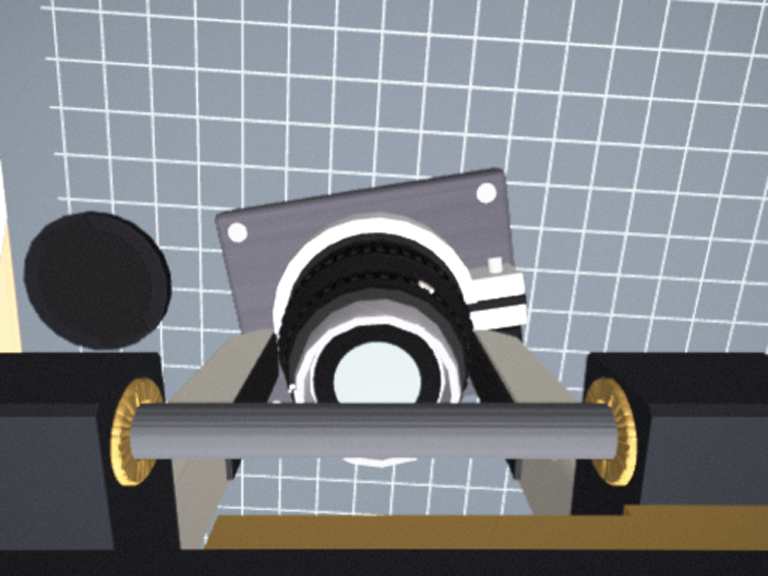

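View pics/s5.png

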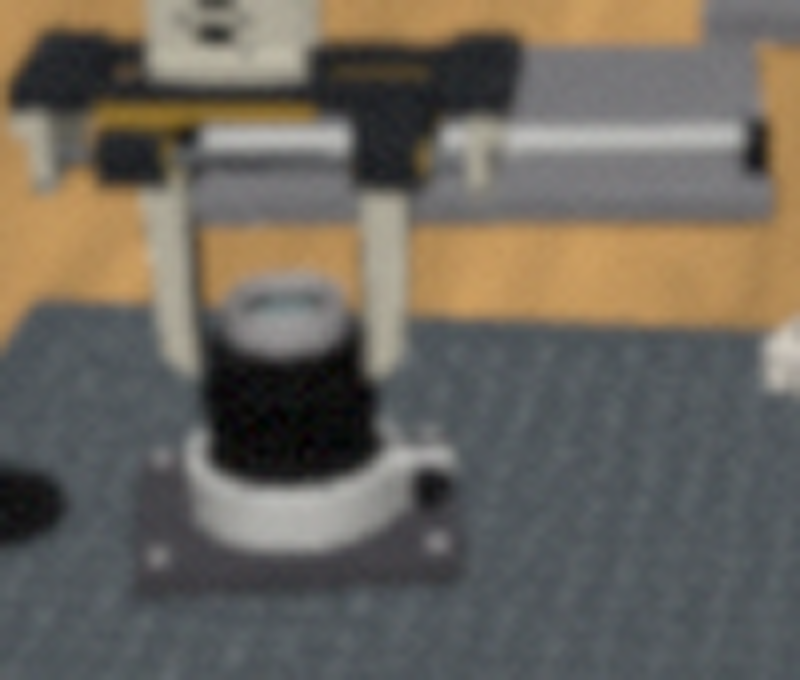

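Call:
drive_tool(commands=[[110,[0,0,0],[0,0,0]],[110,[0,0,0],[0,0,0]],[110,[0,0,0],[0,0,0]],[110,[0,0,0],[0,0,0]]], squeeze=22)

```text
t: 6.38
tcp_pos: [0.606, -0.1817, 0.2632]
tool_rot: [0.729, -0.685, -0.001, 0.001]
contact_force: [-7.8, -1.2, 3.0]
width: 0.0593
```

```bash
python3 rd.py w6.png
```

```text
248.7133599450287
6.4333 [ 0.606  -0.1817  0.2632] off tool [ 0.     -0.0009  0.1793] F [-8.82 -0.1   3.26] M [ 0.107  1.497 -0.003] 0.0598 tilt [-2.2e-03  1.0e-04 -1.0e+00] q6 2.749
6.4833 [ 0.606  -0.1816  0.2631] off tool [ 0.     -0.0009  0.1792] F [-8.64  0.8   3.47] M [0.095 1.452 0.045] 0.0597 tilt [-0.0021  0.     -1.    ] q6 2.749
6.5333 [ 0.606  -0.1817  0.2631] off tool [ 0.     -0.0009  0.1792] F [-7.77 -0.44  3.48] M [0.148 1.432 0.007] 0.0594 tilt [-2.2e-03  1.0e-04 -1.0e+00] q6 2.749
6.5833 [ 0.606  -0.1816  0.2631] off tool [ 0.     -0.0009  0.1792] F [-8.02 -0.17  3.54] M [ 0.081  1.444 -0.043] 0.0593 tilt [-2.2e-03  1.0e-04 -1.0e+00] q6 2.749
glass [ 0.60642 -0.18178] D 0.0263 0.72
tube [ 0.60635 -0.18133] D 0.0474 0.9
```

Call:
drive_tool(commands=[[110,[0,0.0005,0],[0,0,0]],[110,[0,0.0003,0],[0,0,0]],[110,[0,0,0],[0,0,0]]])

```text
t: 6.83
tcp_pos: [0.6055, -0.1816, 0.2632]
tool_rot: [0.729, -0.685, -0.0, 0.0]
contact_force: [-3.3, 0.0, 1.1]
width: 0.0592
```

```bash
python3 rd.py w7.png
```

```text
248.7133599450287
6.8833 [ 0.6055 -0.1816  0.2632] off tool [ 0.     -0.001   0.1793] F [-2.86 -0.42  1.77] M [ 0.109  0.652 -0.016] 0.0594 tilt [-4.e-04  0.e+00 -1.e+00] q6 2.748
6.9333 [ 0.6056 -0.1817  0.2632] off tool [ 0.     -0.001   0.1793] F [-3.32 -0.37  1.31] M [ 0.071  0.639 -0.059] 0.0597 tilt [-4.e-04  0.e+00 -1.e+00] q6 2.748
6.9833 [ 0.6056 -0.1816  0.2632] off tool [ 0.     -0.001   0.1793] F [-3.56  0.07  2.27] M [0.123 0.721 0.01 ] 0.0592 tilt [-4.e-04 -0.e+00 -1.e+00] q6 2.748
7.0333 [ 0.6056 -0.1816  0.2632] off tool [ 0.     -0.001   0.1793] F [-3.77  0.4   2.36] M [0.075 0.757 0.002] 0.0597 tilt [-4.e-04 -0.e+00 -1.e+00] q6 2.748
glass [ 0.60642 -0.18194] D 0.0261 0.68
tube [ 0.60632 -0.18133] D 0.0474 0.93
```

Call:
drive_tool(commands=[[110,[0,0.0004,0],[0,0,0]],[110,[0,0,0],[0,0,-1]],[110,[0,0,0],[0,0,-2]],[110,[0,0,0],[0,0,-2]],[110,[0,0,0],[0,0,-2]],[110,[0,0,0],[0,0,-2]],[110,[0,0,0],[0,0,-1]]])

```text
t: 7.62
tcp_pos: [0.6053, -0.1816, 0.2632]
tool_rot: [0.786, -0.618, 0.0, -0.0]
contact_force: [0.3, -0.3, -1.0]
width: 0.0593
```

```bash
python3 rd.py w8.png
```

```text
248.7133599450287
7.6667 [ 0.6053 -0.1816  0.2632] off tool [ 0.0003 -0.0011  0.1793] F [-0.06  0.27 -1.36] M [0.086 0.003 0.061] 0.0594 tilt [ 3.e-04  0.e+00 -1.e+00] q6 2.571
7.7167 [ 0.6053 -0.1816  0.2632] off tool [ 0.0002 -0.0011  0.1793] F [ 0.08 -0.5  -1.09] M [ 0.053 -0.085  0.082] 0.0596 tilt [ 3.e-04 -0.e+00 -1.e+00] q6 2.573
7.7667 [ 0.6053 -0.1816  0.2633] off tool [ 0.0002 -0.0011  0.1794] F [ 0.58 -0.62 -1.23] M [ 0.082 -0.137  0.11 ] 0.059 tilt [ 4.e-04 -1.e-04 -1.e+00] q6 2.574
7.8167 [ 0.6053 -0.1816  0.2632] off tool [ 0.0002 -0.0011  0.1793] F [ 1.11 -0.34 -2.25] M [ 0.035 -0.187  0.159] 0.0592 tilt [ 3.e-04 -0.e+00 -1.e+00] q6 2.574
glass [ 0.60646 -0.18191] D 0.0261 0.68
tube [ 0.60627 -0.18134] D 0.0474 0.9
```

View pics/w8.png

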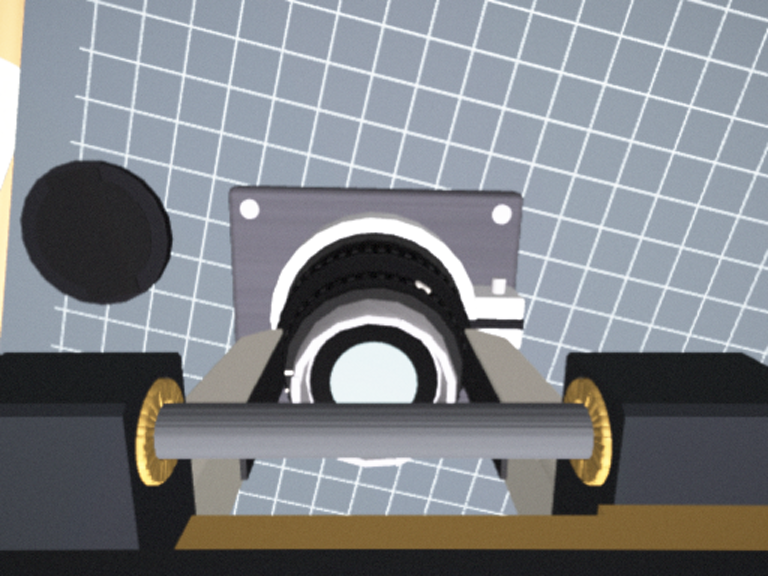

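Run:
```python
import cv2,numpy as np
a=[cv2.imread(f'pics/{n}.png')[220:420,260:500] for n in ('w7','w8')]
cv2.imwrite('pics/cmp78.png',cv2.resize(np.hstack(a),(800,333*1),interpolation=cv2.INTER_CUBIC))
```

```text
(no output)
```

View pics/cmp78.png

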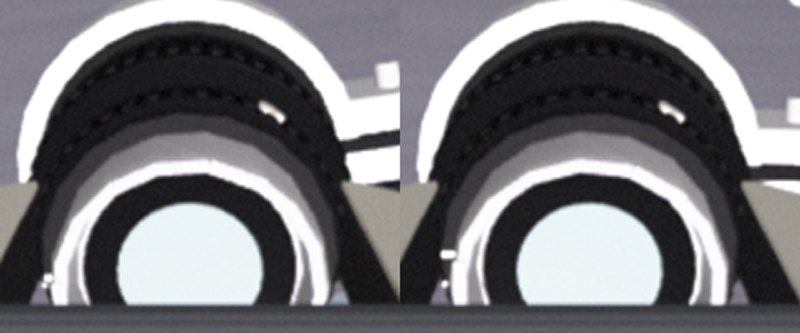

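```bash
cat > marks.py <<'E'
from h import *
ax=np.array([.6064,-.1816])
def marks(f,sat=False):
    im=f['pixels'].astype(np.int16); g=im.min(2)
    k=cv2.getStructuringElement(2,(9,9)); th=cv2.morphologyEx(g.astype(np.uint8),cv2.MORPH_TOPHAT,k)
    m=(th>40).astype(np.uint8); n,l,st,c=cv2.connectedComponentsWithStats(m)
    for i in range(1,n):
        if st[i,4]>30: continue
        C,d=ray(f,[c[i]]); d=d[0]; o=[]
        for r in (.030,.035):
            a=d[:2]@d[:2]; b=2*d[:2]@(C[:2]-ax); cc=(C[:2]-ax)@(C[:2]-ax)-r*r; D=b*b-4*a*cc
            if D<0: o.append(None); continue
            t=(-b-np.sqrt(D))/2/a; X=C+d*t; o.append((round(X[2],4),round(np.degrees(np.arctan2(X[1]-ax[1],X[0]-ax[0])),1)))
        if any(q and .05<q[0]<.1 for q in o): print(c[i].round(1),st[i,4],'r30 (z,ang)',o[0],'r35',o[1])
if __name__=='__main__':
    import sys
    for n in sys.argv[1:]:
        print(n); marks(load(n))
E
python3 marks.py wristA wristB wrist; grep -n "" /dev/null; ls pics
```

```text
wristA
[246.  145.5] 8 r30 (z,ang) (np.float64(0.0937), np.float64(35.5)) r35 (np.float64(0.1382), np.float64(33.5))
[256.  145.5] 8 r30 (z,ang) (np.float64(0.096), np.float64(19.4)) r35 (np.float64(0.1404), np.float64(21.9))
[236.9 149.1] 8 r30 (z,ang) (np.float64(0.0993), np.float64(50.7)) r35 (np.float64(0.1473), np.float64(44.0))
wristB
[261.4 152.3] 16 r30 (z,ang) (np.float64(0.0786), np.float64(-119.0)) r35 (np.float64(0.1281), np.float64(-110.6))
wrist
cap_top.png
cmp78.png
lens_side.png
lens_top.png
s5.png
side0.png
top0.png
w1.png
w1c.png
w2.png
w2c.png
w3.png
w4.png
w5.png
w6.png
w7.png
w8.png
wrist0.png
```

Run:
```python
from h import *
ax=np.array([.6064,-.1816])
def s(f,uv,nm):
    for z in (.0729,.0839,.0889,.0939):
        w=onz(f,[uv],z)[0]; d=w[:2]-ax; print(nm,uv,z,'r',(1e3*np.hypot(*d)).round(1),'ang',np.degrees(np.arctan2(d[1],d[0])).round(1))
A,B,W=load('wristA'),load('wristB'),load('wrist')
s(A,(256.6,146),'A small'); s(A,(259.6,150.6),'A big')
s(B,(260.5,152),'B pairL');s(B,(264,153.5),'B pairR'); s(B,(213.4,188),'B l1'); s(B,(212,191),'B l2')
k=240/400*1/1.5
for nm,(x,y) in dict(big=(672,110),l1=(448,253),l2=(445,285)).items():
    s(W,((260+(x-400)*.6)/1.5,(220+y*.6)/1.5),'w8 '+nm)
```

```text
A small (256.6, 146) 0.0729 r 27.1 ang 16.5
A small (256.6, 146) 0.0839 r 28.3 ang 17.4
A small (256.6, 146) 0.0889 r 28.8 ang 17.8
A small (256.6, 146) 0.0939 r 29.4 ang 18.2
A big (259.6, 150.6) 0.0729 r 23.6 ang 8.3
A big (259.6, 150.6) 0.0839 r 24.9 ang 10.0
A big (259.6, 150.6) 0.0889 r 25.5 ang 10.8
A big (259.6, 150.6) 0.0939 r 26.1 ang 11.5
B pairL (260.5, 152) 0.0729 r 29.2 ang -118.4
B pairL (260.5, 152) 0.0839 r 30.3 ang -116.4
B pairL (260.5, 152) 0.0889 r 30.8 ang -115.5
B pairL (260.5, 152) 0.0939 r 31.3 ang -114.6
B pairR (264, 153.5) 0.0729 r 30.0 ang -125.0
B pairR (264, 153.5) 0.0839 r 30.9 ang -122.6
B pairR (264, 153.5) 0.0889 r 31.3 ang -121.5
B pairR (264, 153.5) 0.0939 r 31.8 ang -120.5
B l1 (213.4, 188) 0.0729 r 29.6 ang 21.4
B l1 (213.4, 188) 0.0839 r 27.8 ang 16.9
B l1 (213.4, 188) 0.0889 r 27.0 ang 14.7
B l1 (213.4, 188) 0.0939 r 26.3 ang 12.3
B l2 (212, 191) 0.0729 r 31.9 ang 25.6
B l2 (212, 191) 0.0839 r 29.8 ang 21.5
B l2 (212, 191) 0.0889 r 28.9 ang 19.5
B l2 (212, 191) 0.0939 r 28.1 ang 17.3
w8 big (282.1333333333333, 190.66666666666666) 0.0729 r 28.9 ang -112.5
w8 big (282.1333333333333, 190.66666666666666) 0.0839 r 30.6 ang -107.8
w8 big (282.1333333333333, 190.66666666666666) 0.0889 r 31.4 ang -105.8
w8 big (282.1333333333333, 190.66666666666666) 0.0939 r 32.3 ang -104.0
w8 l1 (192.53333333333333, 247.86666666666665) 0.0729 r 31.0 ang 28.8
w8 l1 (192.53333333333333, 247.86666666666665) 0.0839 r 28.1 ang 20.4
w8 l1 (192.53333333333333, 247.86666666666665) 0.0889 r 27.1 ang 16.0
w8 l1 (192.53333333333333, 247.86666666666665) 0.0939 r 26.2 ang 11.3
w8 l2 (191.33333333333334, 260.6666666666667) 0.0729 r 34.5 ang 40.3
w8 l2 (191.33333333333334, 260.6666666666667) 0.0839 r 30.6 ang 33.1
w8 l2 (191.33333333333334, 260.6666666666667) 0.0889 r 29.0 ang 29.3
w8 l2 (191.33333333333334, 260.6666666666667) 0.0939 r 27.5 ang 25.0
```

Call:
drive_tool(commands=[[110,[0,0,0],[0,0,-2]],[110,[0,0,0],[0,0,-2]],[110,[0,0,0],[0,0,-2]],[110,[0,0,0],[0,0,-2]],[110,[0,0,0],[0,0,-2]],[110,[0,0,0],[0,0,-2]]])

```text
t: 8.32
tcp_pos: [0.6053, -0.1816, 0.2633]
tool_rot: [0.846, -0.533, 0.0, -0.0]
contact_force: [0.9, 0.1, -1.6]
width: 0.0597
```

```bash
cat > st.py <<'E'
from station import observe
from scipy.spatial.transform import Rotation as Ro
import numpy as np
o=observe(); r=Ro.from_quat(o['tool_rot']).as_matrix()
print('t',round(o['t'],2),'yaw',np.degrees(np.arctan2(r[1,0],r[0,0])).round(2),o['tcp_pos'].round(4),'F',o['contact_force'].round(2),'M',o['moment'].round(3),'tau6',o['tau'][5].round(3),'w',round(o['width'],4),'q6',o['q'][5].round(3))
E
python3 st.py
```

```text
t 8.32 yaw -64.4 [ 0.6053 -0.1816  0.2633] F [ 0.87  0.07 -1.6 ] M [ 0.008 -0.168 -0.095] tau6 1.005 w 0.0597 q6 2.363
```

Call:
drive_tool(commands=[[110,[0,0,0],[0,0,-2]],[110,[0,0,0],[0,0,-2]],[110,[0,0,0],[0,0,-2]],[110,[0,0,0],[0,0,-2]],[110,[0,0,0],[0,0,-1.5]],[110,[0,0,0],[0,0,-1]],[110,[0,0,0],[0,0,-1]]])

```text
t: 8.9
tcp_pos: [0.6053, -0.1816, 0.2632]
tool_rot: [0.895, -0.446, 0.0, -0.0]
contact_force: [2.0, 0.1, -2.3]
width: 0.0595
```

```bash
python3 st.py
```

```text
t 8.9 yaw -52.93 [ 0.6053 -0.1816  0.2632] F [ 1.97  0.1  -2.33] M [ 0.026 -0.255 -0.114] tau6 0.374 w 0.0595 q6 2.163
```

Call:
drive_tool(commands=[[110,[0,0,0],[0,0,-1]],[110,[0,0,0],[0,0,-0.7]],[110,[0,0,0],[0,0,-0.7]],[110,[0,0,0],[0,0,-0.7]]])

```text
t: 9.23
tcp_pos: [0.6053, -0.1816, 0.2632]
tool_rot: [0.907, -0.421, 0.0, -0.0]
contact_force: [1.7, 0.2, -2.6]
width: 0.0594
```

```bash
python3 st.py
```

```text
t 9.23 yaw -49.8 [ 0.6053 -0.1816  0.2632] F [ 1.71  0.16 -2.65] M [ 0.032 -0.495 -0.103] tau6 0.288 w 0.0594 q6 2.108
```

Call:
drive_tool(commands=[[110,[0,0,0],[0,0,-0.7]],[110,[0,0,0],[0,0,-0.7]],[110,[0,0,0],[0,0,-0.7]]])

```text
t: 9.48
tcp_pos: [0.6053, -0.1816, 0.2632]
tool_rot: [0.915, -0.404, 0.0, -0.0]
contact_force: [3.7, -0.5, -3.1]
width: 0.0593
```

```bash
python3 st.py
```

```text
t 9.48 yaw -47.69 [ 0.6053 -0.1816  0.2632] F [ 3.71 -0.45 -3.13] M [ 0.006 -0.577 -0.112] tau6 0.291 w 0.0593 q6 2.071
```

Call:
drive_tool(commands=[[110,[0,0,0],[0,0,-0.7]],[110,[0,0,0],[0,0,-0.7]],[110,[0,0,0],[0,0,-0.7]]])

```text
t: 9.73
tcp_pos: [0.6053, -0.1816, 0.2633]
tool_rot: [0.922, -0.387, 0.0, -0.0]
contact_force: [4.5, 0.0, -3.1]
width: 0.0595
```

```bash
python3 st.py
```

```text
t 9.73 yaw -45.59 [ 0.6053 -0.1816  0.2633] F [ 4.53  0.02 -3.08] M [ 0.015 -0.712 -0.087] tau6 0.288 w 0.0595 q6 2.035
```

Call:
drive_tool(commands=[[110,[0.0002,-0.0002,0],[0,0,-0.7]],[110,[0,0,0],[0,0,-0.7]],[110,[0,0,0],[0,0,-0.7]]])

```text
t: 9.98
tcp_pos: [0.6055, -0.1817, 0.2632]
tool_rot: [0.929, -0.37, -0.0, 0.0]
contact_force: [-0.4, 0.2, -2.4]
width: 0.0592
```

```bash
python3 st.py
```

```text
t 9.98 yaw -43.49 [ 0.6055 -0.1817  0.2632] F [-0.44  0.17 -2.4 ] M [ 0.013 -0.103 -0.089] tau6 0.288 w 0.0592 q6 1.998
```

Call:
drive_tool(commands=[[110,[0,0,0],[0,0,-0.7]],[110,[0,0,0],[0,0,-0.7]],[110,[0,0,0],[0,0,-0.7]]])

```text
t: 10.23
tcp_pos: [0.6055, -0.1817, 0.2632]
tool_rot: [0.935, -0.353, -0.0, 0.0]
contact_force: [-0.1, 0.5, -2.2]
width: 0.0596
```

```bash
python3 st.py
```

```text
t 10.23 yaw -41.39 [ 0.6055 -0.1817  0.2632] F [-0.07  0.54 -2.17] M [-0.033  0.021 -0.063] tau6 0.287 w 0.0596 q6 1.961
```

Call:
drive_tool(commands=[[110,[0,0,0],[0,0,-0.7]],[110,[0,0,0],[0,0,-0.7]],[110,[0,0,0],[0,0,-0.7]]])

```text
t: 10.48
tcp_pos: [0.6055, -0.1816, 0.2632]
tool_rot: [0.942, -0.336, -0.0, 0.0]
contact_force: [-1.0, 0.5, -1.6]
width: 0.0594
```

```bash
python3 st.py
```

```text
t 10.48 yaw -39.29 [ 0.6055 -0.1816  0.2632] F [-1.    0.47 -1.65] M [ 0.036  0.224 -0.08 ] tau6 0.286 w 0.0594 q6 1.925
```

Call:
drive_tool(commands=[[110,[0,0,0],[0,0,-0.7]],[110,[0,0,0],[0,0,-0.7]],[110,[0,0,0],[0,0,-0.7]]])

```text
t: 10.73
tcp_pos: [0.6055, -0.1817, 0.2632]
tool_rot: [0.948, -0.319, -0.0, 0.0]
contact_force: [-0.5, -0.9, -1.4]
width: 0.0592
```

```bash
python3 st.py
```

```text
t 10.73 yaw -37.19 [ 0.6055 -0.1817  0.2632] F [-0.5  -0.89 -1.43] M [ 0.063  0.332 -0.083] tau6 0.287 w 0.0592 q6 1.888
```

Call:
drive_tool(commands=[[110,[0,0,0],[0,0,-0.7]],[110,[0,0,0],[0,0,-0.7]],[110,[0,0,0],[0,0,-0.7]]])

```text
t: 10.98
tcp_pos: [0.6055, -0.1817, 0.2632]
tool_rot: [0.953, -0.301, -0.0, 0.0]
contact_force: [-2.1, -0.7, -0.9]
width: 0.0594
```

```bash
python3 st.py
```

```text
t 10.98 yaw -35.09 [ 0.6055 -0.1817  0.2632] F [-2.09 -0.69 -0.86] M [-0.052  0.424 -0.074] tau6 0.287 w 0.0594 q6 1.851
```

Call:
drive_tool(commands=[[110,[0,0,0],[0,0,-0.7]],[110,[0,0,0],[0,0,-0.7]],[110,[0,0,0],[0,0,-0.7]]])

```text
t: 11.23
tcp_pos: [0.6055, -0.1817, 0.2632]
tool_rot: [0.959, -0.284, -0.0, 0.0]
contact_force: [-1.8, 0.4, -1.1]
width: 0.0595
```

```bash
python3 st.py
```

```text
t 11.23 yaw -32.99 [ 0.6055 -0.1817  0.2632] F [-1.81  0.35 -1.13] M [-0.062  0.53  -0.115] tau6 0.287 w 0.0595 q6 1.815
```

Call:
drive_tool(commands=[[110,[0,0,0],[0,0,-0.7]],[110,[0,0,0],[0,0,-0.7]],[110,[0,0,0],[0,0,-0.7]]])

```text
t: 11.48
tcp_pos: [0.6055, -0.1817, 0.2632]
tool_rot: [0.964, -0.266, -0.0, 0.0]
contact_force: [-3.3, -0.1, -0.0]
width: 0.0591
```

```bash
python3 st.py; python3 rd.py w9.png | tail -2
```

```text
t 11.48 yaw -30.89 [ 0.6055 -0.1817  0.2632] F [-3.26 -0.12 -0.01] M [-0.013  0.506 -0.091] tau6 0.287 w 0.0591 q6 1.778
glass [ 0.60665 -0.18183] D 0.026 0.67
tube [ 0.60588 -0.1813 ] D 0.0478 0.72
```

View pics/w9.png

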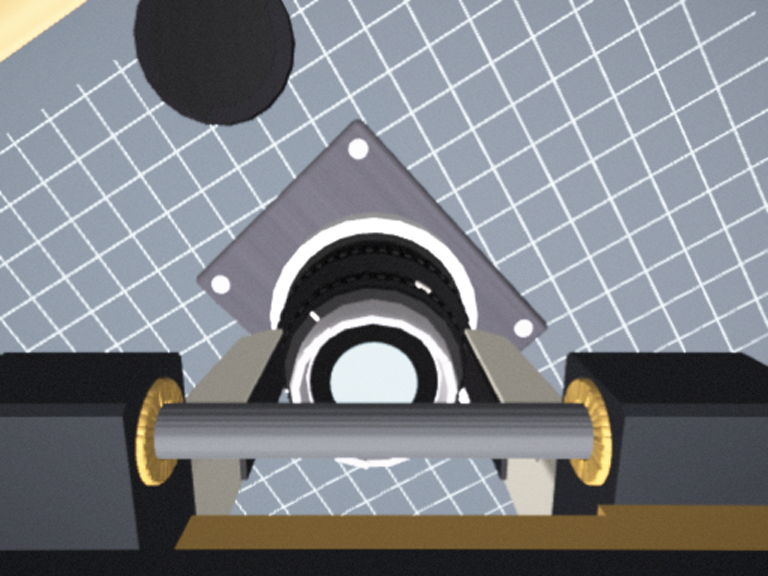

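The ring mark (422,287) turns with the gripper. The mount index (315,316) stays with the holder.

Call:
drive_tool(commands=[[110,[0,0,0],[0,0,-0.7]],[110,[0,0,0],[0,0,-0.7]],[110,[0,0,0],[0,0,-0.7]]])

```text
t: 11.93
tcp_pos: [0.6055, -0.1817, 0.2632]
tool_rot: [0.969, -0.249, -0.0, -0.0]
contact_force: [-3.8, -0.9, -1.3]
width: 0.0596
```

```bash
python3 st.py
```

```text
t 11.93 yaw -28.8 [ 0.6055 -0.1817  0.2632] F [-3.75 -0.91 -1.29] M [-0.076  0.647 -0.511] tau6 -0.163 w 0.0596 q6 1.742
```

Call:
drive_tool(commands=[[110,[0,0,0],[0,0,0.3]]])

```text
t: 12.02
tcp_pos: [0.6055, -0.1817, 0.2632]
tool_rot: [0.968, -0.251, -0.0, -0.0]
contact_force: [-2.8, -0.4, -1.8]
width: 0.0593
```

```bash
python3 st.py
```

```text
t 12.02 yaw -29.1 [ 0.6055 -0.1817  0.2632] F [-2.78 -0.39 -1.75] M [-0.076  0.671 -0.255] tau6 -0.915 w 0.0593 q6 1.747
```

Call:
drive_tool(commands=[[110,[0,0,0],[0,0,0.1]],[60,[0,0,0],[0,0,0]],[0,[0,0,0],[0,0,0]],[0,[0,0,0],[0,0,0]],[0,[0,0,0],[0,0,0]],[0,[0,0,-0.005],[0,0,0]],[0,[0,0,-0.02],[0,0,0]],[0,[0,0,-0.03],[0,0,0]],[0,[0,0,-0.03],[0,0,0]],[0,[0,0,-0.03],[0,0,0]],[0,[0,0,-0.02],[0,0,0]],[0,[0,0,0],[0,0,0]],[0,[0,0,0],[0,0,0]]])

```text
t: 13.1
tcp_pos: [0.6055, -0.1816, 0.3998]
tool_rot: [0.968, -0.253, 0.001, 0.0]
contact_force: [0.2, -0.3, -1.4]
width: 0.0932
```

```bash
python3 st.py; python3 rd.py w10.png; python3 -c "
from h import *
save(load('wrist'),'w10c.png',(195,115,315,235),5)"
```

```text
t 13.1 yaw -29.26 [ 0.6055 -0.1816  0.3998] F [ 0.25 -0.28 -1.4 ] M [ 0.116  0.069 -0.004] tau6 -0.0 w 0.0932 q6 1.75
248.7133599450287
13.15 [ 0.6055 -0.1816  0.3982] off tool [ 0.0008 -0.0005  0.3143] F [ 0.72 -0.07 -0.69] M [ 0.06  -0.023 -0.057] 0.0931 tilt [ 3.e-04 -1.e-04 -1.e+00] q6 1.75
13.2 [ 0.6055 -0.1816  0.3973] off tool [ 0.0012 -0.0006  0.3134] F [-0.16  0.26 -0.04] M [ 0.053 -0.019 -0.017] 0.0931 tilt [-1.e-03  4.e-04 -1.e+00] q6 1.75
13.25 [ 0.6055 -0.1816  0.397 ] off tool [ 0.0014 -0.0006  0.3131] F [-0.05 -0.8   0.33] M [ 0.096 -0.     0.01 ] 0.0931 tilt [-1.5e-03  5.0e-04 -1.0e+00] q6 1.75
13.3 [ 0.6055 -0.1816  0.3969] off tool [ 0.0014 -0.0006  0.313 ] F [-0.23  0.35  0.24] M [ 0.049  0.017 -0.043] 0.0927 tilt [-1.7e-03  6.0e-04 -1.0e+00] q6 1.75
glass [ 0.60662 -0.18172] D 0.0263 0.99
tube [ 0.60643 -0.18152] D 0.0476 0.93
```

View pics/w10c.png

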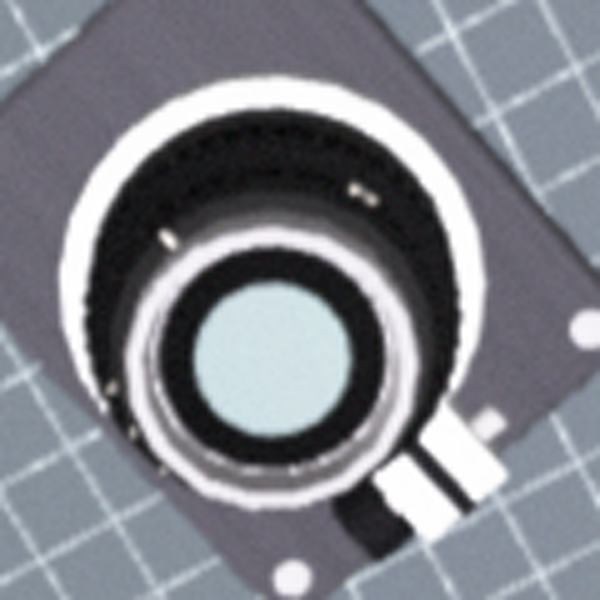

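Run:
```python
from h import *
ax=np.array([.6065,-.1816])
f=load('wrist')
for uv,z in (((228.6,162.6),.0939),((266,153),.0839),((268.5,153.8),.0839)):
    d=onz(f,[uv],z)[0][:2]-ax; print(uv,(1e3*np.hypot(*d)).round(1),np.degrees(np.arctan2(d[1],d[0])).round(1))
g=load('top'); 
# refine cap centre from initial top picture
c=np.array([.517,.131])
for z in (.025,):
    for _ in range(3):
        e=edge(g,c,z,.022,.034,1); c,D,k,sd=circ(e)
    print('cap',c,D,k)
```

```text
(228.6, 162.6) 25.9 12.0
(266, 153) 30.1 -58.7
(268.5, 153.8) 30.7 -62.9
cap [0.51632598 0.13185937] 0.058316849522805886 0.6555555555555556
```

Call:
drive_tool(commands=[[0,[-0.0191,-0.0193,0],[0,0,0]],[0,[-0.0191,-0.0193,0],[0,0,0]],[0,[-0.0191,-0.0193,0],[0,0,0]],[0,[-0.0191,-0.0193,0],[0,0,0]],[0,[-0.0191,-0.0193,0],[0,0,0]],[0,[-0.0191,-0.0193,0],[0,0,0]],[0,[-0.0191,-0.0193,0],[0,0,0]],[0,[-0.0191,-0.0193,0],[0,0,0]],[0,[-0.0191,-0.0193,0],[0,0,0]],[0,[-0.0191,-0.0193,0],[0,0,0]],[0,[-0.0191,-0.0193,0],[0,0,0]],[0,[-0.0191,-0.0193,0],[0,0,0]],[0,[0,0,0],[0,0,0]],[0,[0,0,0],[0,0,0]],[0,[0,0,0],[0,0,0]]])

```text
t: 14.55
tcp_pos: [0.5189, 0.1322, 0.3977]
tool_rot: [0.968, -0.252, -0.0, 0.0]
contact_force: [-0.6, -1.3, 0.4]
width: 0.0931
```

```bash
cat > cap.py <<'E'
from h import *
from scipy.spatial.transform import Rotation as Ro
import sys
f=grab('wrist'); o=observe(); T=Ro.from_quat(o['tool_rot']).as_matrix()
save(f,sys.argv[1],None,1.5)
z=float(sys.argv[2]); c=np.array([float(sys.argv[3]),float(sys.argv[4])])
for _ in range(3):
    e=edge(f,c,z,.022,.036,1); c,D,k,sd=circ(e)
P=cloud(f); r=np.hypot(P[...,0]-c[0],P[...,1]-c[1]); print('cap',c.round(4),D.round(4),k.round(2),sd.round(5),'top z',np.median(P[r<.02][:,2]).round(4))
print('t',o['t'],o['tcp_pos'].round(4),'off tool',(T.T@(np.r_[c,.003]-o['tcp_pos'])).round(4),'tilt',T[:,2].round(4),'yaw',np.degrees(np.arctan2(T[1,0],T[0,0])).round(2),'q6',o['q'][5].round(3))
E
python3 cap.py w11.png .025 .519 .132
```

```text
cap [0.5217 0.1345] 0.058 0.71 0.0003 top z 0.0245
t 14.6 [0.519  0.1318 0.3978] off tool [ 0.0013 -0.0039  0.3948] tilt [-7.e-04 -4.e-04 -1.e+00] yaw -29.28 q6 2.283
```

View pics/w11.png

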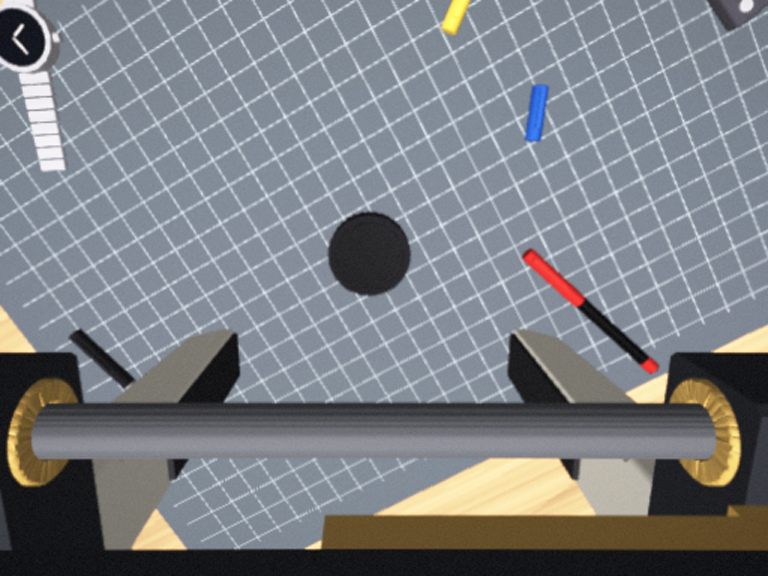

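Call:
drive_tool(commands=[[0,[0.0005,-0.002,0.01],[0,0,0]],[0,[0.0005,-0.0015,0.03],[0,0,0]],[0,[0,0,0.03],[0,0,0]],[0,[0,0,0.03],[0,0,0]],[0,[0,0,0.02],[0,0,0]],[0,[0,0,0],[0,0,0]],[0,[0,0,0],[0,0,0]],[0,[0,0,0],[0,0,0]]])

```text
t: 15.27
tcp_pos: [0.5218, 0.1347, 0.2795]
tool_rot: [0.968, -0.253, 0.001, -0.0]
contact_force: [0.8, -0.1, 1.0]
width: 0.0927
```

```bash
python3 cap.py w12.png .025 .5217 .1345
```

```text
cap [0.5213 0.1346] 0.0575 0.68 0.00024 top z 0.0244
t 15.3167 [0.5218 0.1348 0.2799] off tool [-0.0008  0.0008  0.2769] tilt [ 2.e-03  4.e-04 -1.e+00] yaw -29.28 q6 2.287
```

View pics/w12.png

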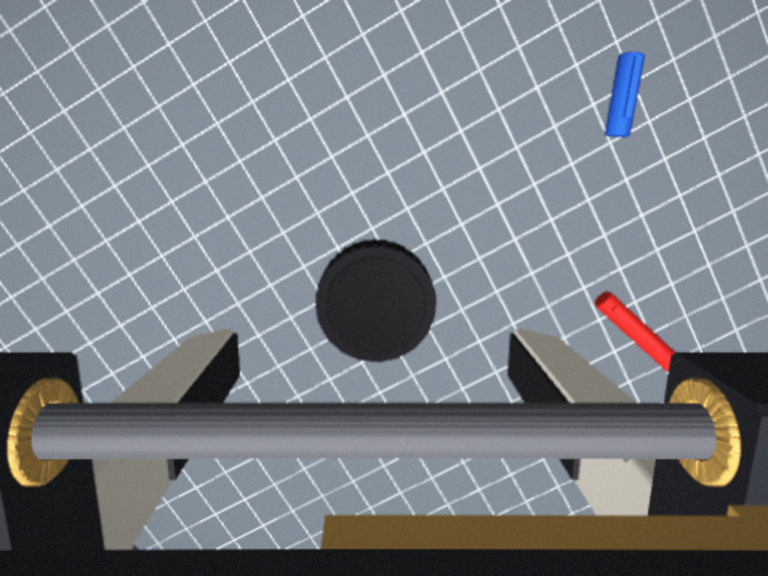

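Call:
drive_tool(commands=[[0,[-0.0005,0.0004,0.01],[0,0,0]],[0,[-0.0005,0.0004,0.02],[0,0,0]],[0,[0,0,0.02],[0,0,0]],[0,[0,0,0.015],[0,0,0]],[0,[0,0,0.005],[0,0,0]],[0,[0,0,0],[0,0,0]],[0,[0,0,0],[0,0,0]],[0,[0,0,0],[0,0,0]],[0,[0,0,0],[0,0,0]]])

```text
t: 16.07
tcp_pos: [0.5204, 0.1349, 0.2094]
tool_rot: [0.968, -0.253, 0.001, -0.0]
contact_force: [-0.5, -0.4, -0.8]
width: 0.0929
```

```bash
python3 cap.py w13.png .025 .5212 .1345
```

```text
cap [0.5235 0.1334] 0.0574 0.73 0.00072 top z 0.0246
t 16.1167 [0.5203 0.1348 0.2093] off tool [ 3.300e-03 -1.000e-04  2.063e-01] tilt [ 1.5e-03  3.0e-04 -1.0e+00] yaw -29.26 q6 2.288
```

View pics/w13.png

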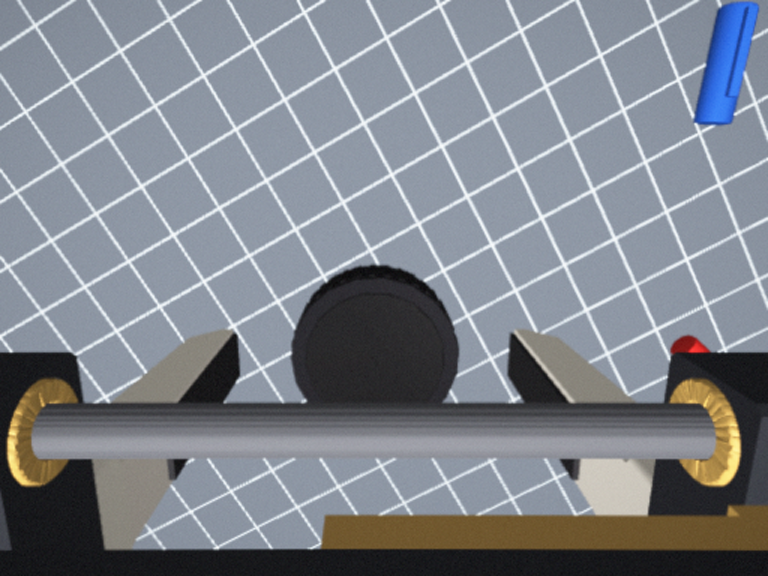

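Run:
```python
from h import *
from scipy.optimize import least_squares
f=load('wrist'); o=observe()
from scipy.spatial.transform import Rotation as Ro
T=Ro.from_quat(o['tool_rot']).as_matrix()
tx=T[:2,0]; ty=T[:2,1]
c0=np.array([.5205,.1347])
for src in ('cur','w12'):
    if src=='w12':
        g=dict(f); im=cv2.imread('pics/w12.png')[:,:,::-1]; g['pixels']=cv2.resize(im,(512,384),interpolation=cv2.INTER_AREA)
        # camera pose moved: recompute t from tcp shift
        C=-f['R'].T@f['t']; C2=C+np.array([.5218,.1348,.2799])-o['tcp_pos']; g['t']=-f['R']@C2
    else: g=f
    e=edge(g,c0,.025,.022,.036,1,360)
    d=e[:,:2]-c0; a=np.degrees(np.arctan2(d@ty,d@tx))
    lim=(70,105) if src=='cur' else (75,180)
    s=(abs(a)>lim[0])&(abs(a)<lim[1]); w=e[s][:,:2]
    r=least_squares(lambda x:np.hypot(*(w-x).T)-.029,c0,loss='soft_l1',f_scale=.0003)
    print(src,s.sum(),r.x.round(4),np.abs(r.fun).mean(),'off tool',(r.x-o['tcp_pos'][:2])@tx,(r.x-o['tcp_pos'][:2])@ty)
```

```text
cur 70 [0.5199 0.1354] 0.0004759791063201505 off tool -0.0006506332321282199 -0.00030620221447536314
w12 210 [0.5215 0.1348] 0.00027807993954277727 off tool 0.0010007631215029982 -0.0005364812416758766
```

Call:
drive_tool(commands=[[0,[0.0002,-0.0003,0.007],[0,0,0]],[0,[0,0,0.007],[0,0,0]],[0,[0,0,0],[0,0,0]],[70,[0,0,0],[0,0,0]],[85,[0,0,0],[0,0,0]],[115,[0,0,0],[0,0,0]],[115,[0,0,0],[0,0,0]],[115,[0,0,0],[0,0,0]],[115,[0,0,0],[0,0,0]],[115,[0,0,0],[0,0,0]],[115,[0,0,0],[0,0,0]]], squeeze=8)

```text
t: 17.03
tcp_pos: [0.5204, 0.135, 0.1944]
tool_rot: [0.968, -0.253, 0.0, -0.0]
contact_force: [-0.3, 0.3, 1.0]
width: 0.0587
```

```bash
python3 st.py; python3 -c "
from h import *
f=grab('side'); save(f,'s14.png',(160,140,320,270),5)
f=grab('wrist'); save(f,'w14.png',None,1.5)"; python3 st.py
```

```text
t 17.03 yaw -29.26 [0.5204 0.135  0.1944] F [-0.27  0.26  1.01] M [0.129 0.026 0.003] tau6 -0.009 w 0.0587 q6 2.288
t 17.13 yaw -29.26 [0.5204 0.135  0.1944] F [-0.7   0.05  0.54] M [ 0.042  0.056 -0.007] tau6 -0.009 w 0.0585 q6 2.288
```

View pics/s14.png

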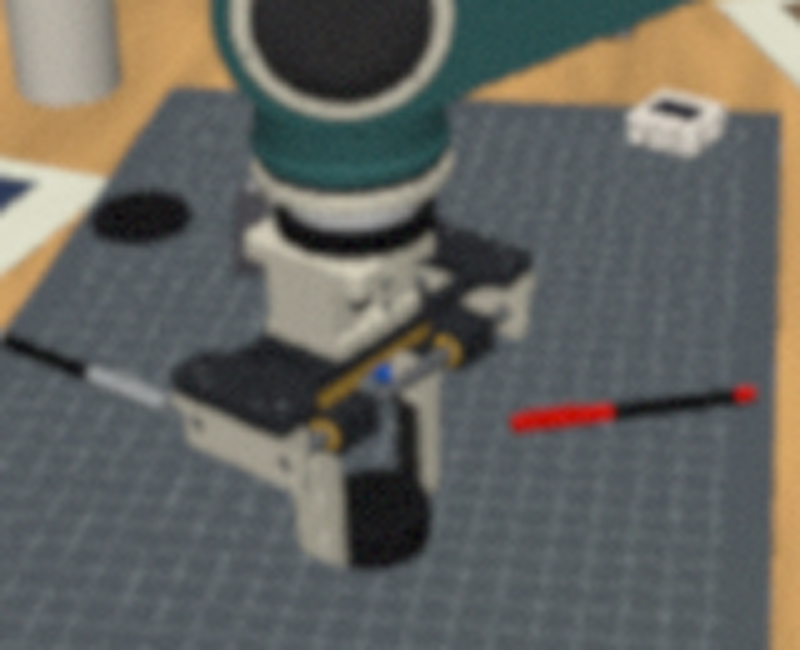

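View pics/w14.png

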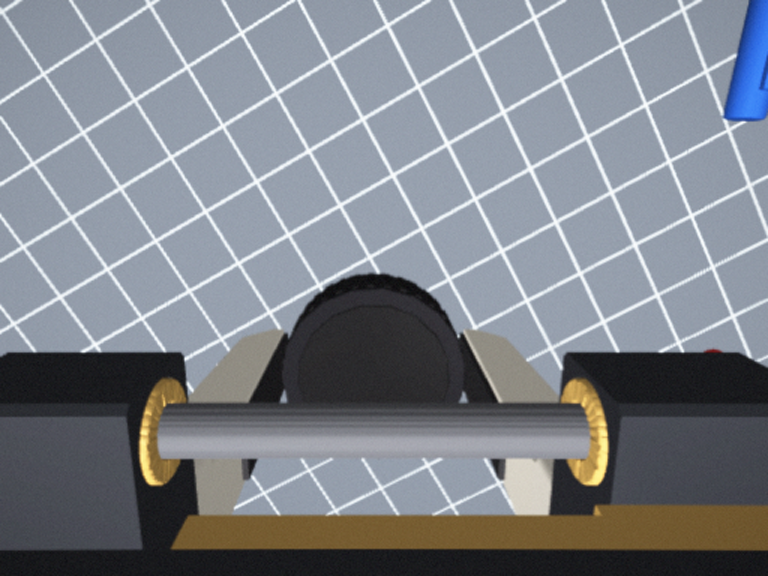

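Run:
```python
from h import *
from scipy.spatial.transform import Rotation as Ro
f=load('wrist'); o=observe(); T=Ro.from_quat(o['tool_rot']).as_matrix(); p=o['tcp_pos']
for x in (.027,.028,.029,.030,.031):
    X=[]
    for z in (.003,.025):
        q=p+T[:,0]*x; q=q.copy(); q[2]=z; X.append(q)
    print(x,proj(f,X).round(2).tolist())
g=f['pixels'].mean(2); print(g[172:206,248:252].mean(1).round(0))
```

```text
0.027 [[249.63, 184.8], [249.74, 195.87]]
0.028 [[249.63, 182.9], [249.74, 193.71]]
0.029 [[249.63, 180.98], [249.74, 191.55]]
0.03 [[249.63, 179.07], [249.75, 189.38]]
0.031 [[249.63, 177.14], [249.75, 187.2]]
[175. 182. 192. 205. 218. 219. 213. 207. 195. 169. 110.  34.  20.  16.
  16.  19.  19.  18.  24.  25.  28.  43.  50.  50.  52.  48.  50.  51.
  50.  50.  48.  42.  36.  44.]
```

Call:
drive_tool(commands=[[115,[0,0,-0.003],[0,0,0]],[115,[0,0,-0.008],[0,0,0]],[115,[0,0,-0.015],[0,0,0]],[115,[0,0,-0.02],[0,0,0]],[115,[0,0,-0.02],[0,0,0]],[115,[0,0,-0.02],[0,0,0]],[115,[0,0,-0.02],[0,0,0]],[115,[0,0,-0.015],[0,0,0]],[115,[0,0,-0.005],[0,0,0]],[115,[0,0,0],[0,0,0]],[115,[0,0,0],[0,0,0]]])

```text
t: 18.05
tcp_pos: [0.5203, 0.1349, 0.3198]
tool_rot: [0.968, -0.253, -0.0, 0.0]
contact_force: [1.2, -0.1, -0.5]
width: 0.0585
```

Call:
drive_tool(commands=[[115,[0.005,0.005,0],[0,0,0]],[115,[0.01,0.01,0],[0,0,0]],[115,[0.015,0.0153,0],[0,0,0]],[115,[0.015,0.0153,0],[0,0,0]],[115,[0.015,0.0153,0],[0,0,0]],[115,[0.015,0.0153,0],[0,0,0]],[115,[0.015,0.0153,0],[0,0,0]],[115,[0.015,0.0153,0],[0,0,0]],[115,[0.015,0.0153,0],[0,0,0]],[115,[0.015,0.0153,0],[0,0,0]],[115,[0.015,0.0153,0],[0,0,0]],[115,[0.015,0.0153,0],[0,0,0]],[115,[0.015,0.0153,0],[0,0,0]],[115,[0.015,0.0153,0],[0,0,0]],[115,[0.015,0.0153,0],[0,0,0]],[115,[0.01,0.01,0],[0,0,0]],[115,[0.005,0.005,0],[0,0,0]],[115,[0,0,0],[0,0,0]],[115,[0,0,0],[0,0,0]]])

```text
t: 19.63
tcp_pos: [0.6047, -0.1745, 0.3198]
tool_rot: [0.968, -0.253, -0.0, -0.0]
contact_force: [-0.3, -0.1, -0.4]
width: 0.0584
```

```bash
cat > pl.py <<'E'
from h import *
from scipy.spatial.transform import Rotation as Ro
import sys
f=grab('wrist'); save(f,'w%s.png'%sys.argv[1],None,1.5); g=grab('side'); save(g,'s%s.png'%sys.argv[1],(190,110,290,205),8)
o=observe(); T=Ro.from_quat(o['tool_rot']).as_matrix()
for nm,ax in (('cam',(.6064,-.1816)),('goal',(.6064,-.1820))):
    print(nm,'off tool',(T.T@(np.array([*ax,.2853])-o['tcp_pos'])).round(4))
print(o['tcp_pos'].round(4),'tilt',T[:,2].round(4),'F',o['contact_force'].round(2),'M',o['moment'].round(3),round(o['width'],4),round(o['t'],2))
E
python3 pl.py 15
```

```text
cam off tool [0.0052 0.0059 0.0348]
goal off tool [0.0054 0.0062 0.0348]
[ 0.6047 -0.1739  0.3201] tilt [-2.e-04  2.e-04 -1.e+00] F [-0.51 -0.63 -0.33] M [ 0.028  0.061 -0.   ] 0.0577 19.73
```

View pics/w15.png

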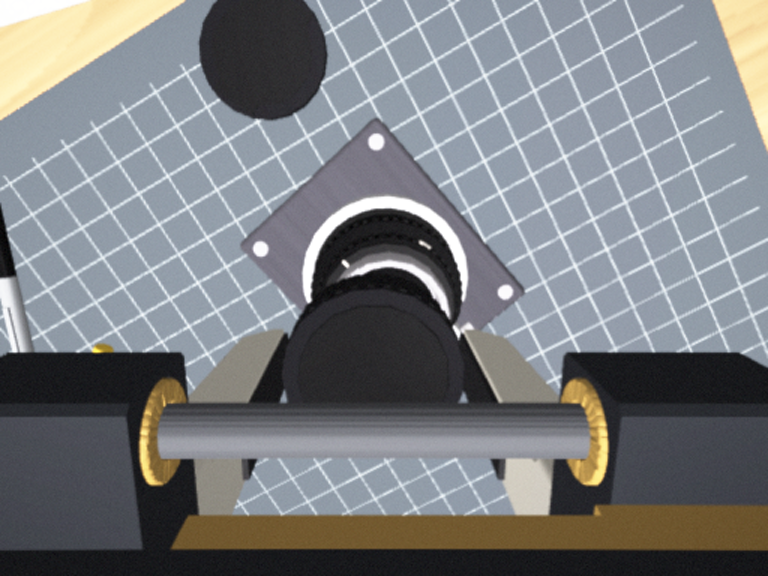

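View pics/s15.png

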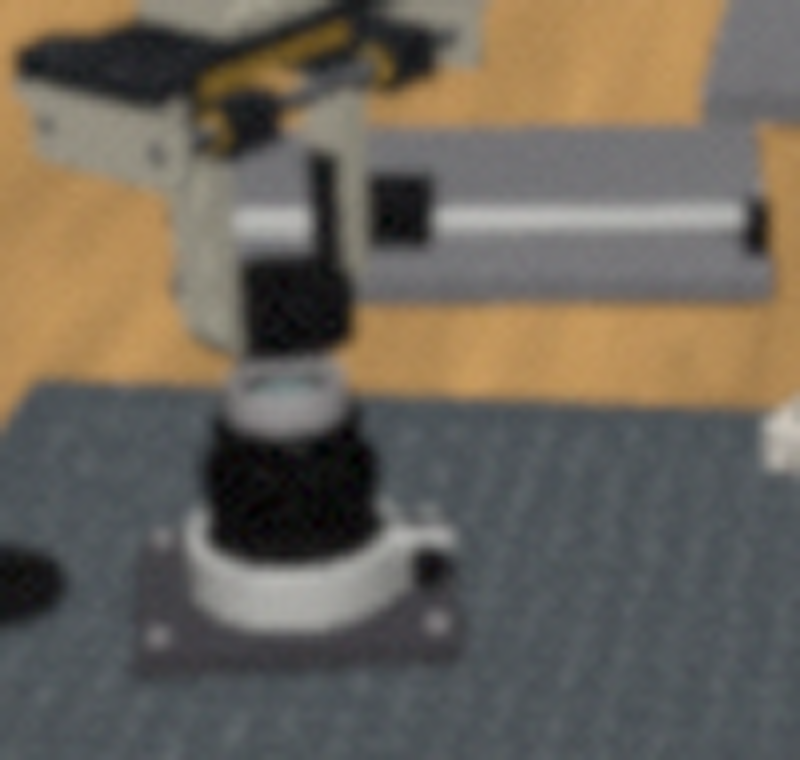

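Call:
drive_tool(commands=[[115,[0.003,0.0032,0],[0,0,0]],[115,[0.0024,0.003,0],[0,0,0]],[115,[0,0,0.005],[0,0,0]],[115,[0,0,0.005],[0,0,0]],[115,[0,0,0.005],[0,0,0]],[115,[0,0,0],[0,0,0]],[115,[0,0,0],[0,0,0]],[115,[0,0,0],[0,0,0]],[115,[0,0,0],[0,0,0]]])

```text
t: 20.48
tcp_pos: [0.6066, -0.1827, 0.3055]
tool_rot: [0.968, -0.253, 0.0, 0.0]
contact_force: [0.8, -0.0, -0.2]
width: 0.0583
```

```bash
python3 pl.py 16
```

```text
cam off tool [-0.0007 -0.0009  0.0202]
goal off tool [-0.0005 -0.0006  0.0202]
[ 0.6065 -0.1828  0.3055] tilt [ 3.e-04 -1.e-04 -1.e+00] F [-0.48 -0.55 -1.66] M [0.057 0.018 0.004] 0.0585 20.58
```

View pics/s16.png

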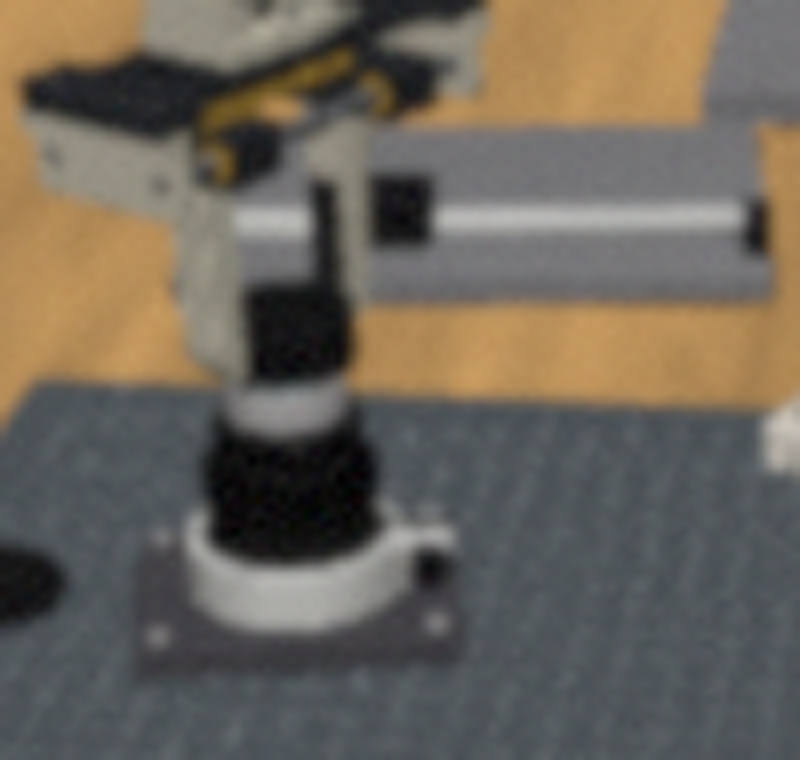

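View pics/w16.png

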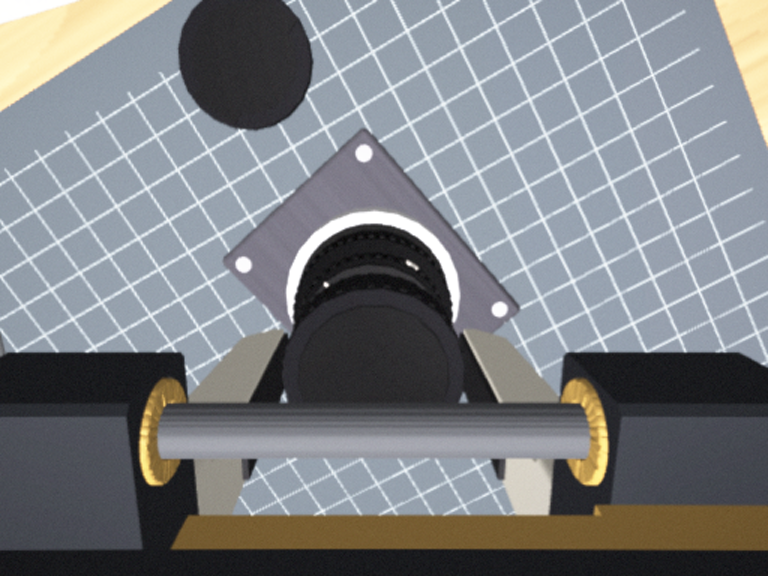

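Call:
drive_tool(commands=[[115,[-0.0005,-0.0006,0.001],[0,0,0]],[115,[0,0,0.002],[0,0,0]],[115,[0,0,0.002],[0,0,0]],[115,[0,0,0.002],[0,0,0]],[115,[0,0,0],[0,0,0]],[115,[0,0,0],[0,0,0]]])

```text
t: 21.08
tcp_pos: [0.6064, -0.182, 0.298]
tool_rot: [0.968, -0.253, -0.0, -0.0]
contact_force: [0.3, -0.1, 0.4]
width: 0.0586
```

```bash
python3 pl.py 17
```

```text
cam off tool [-0.0002 -0.0004  0.013 ]
goal off tool [ 0.    -0.     0.013]
[ 0.6064 -0.182   0.2983] tilt [ 1.e-04 -0.e+00 -1.e+00] F [-0.21 -0.6  -0.74] M [0.018 0.001 0.083] 0.0587 21.18
```

Call:
drive_tool(commands=[[115,[0,0,0.001],[0,0,0]],[115,[0,0,0.001],[0,0,0]],[115,[0,0,0.001],[0,0,0]],[115,[0,0,0.001],[0,0,0]],[115,[0,0,0],[0,0,0]]])

```text
t: 21.6
tcp_pos: [0.6063, -0.182, 0.2939]
tool_rot: [0.968, -0.253, -0.0, -0.0]
contact_force: [-0.1, 0.2, -0.2]
width: 0.0585
```

```bash
python3 pl.py 18
```

```text
cam off tool [-0.0002 -0.0004  0.0089]
goal off tool [ 0.     -0.      0.0089]
[ 0.6064 -0.182   0.2942] tilt [-1.e-04  0.e+00 -1.e+00] F [-0.46  0.64 -1.18] M [0.085 0.031 0.021] 0.0588 21.7
```

View pics/s18.png

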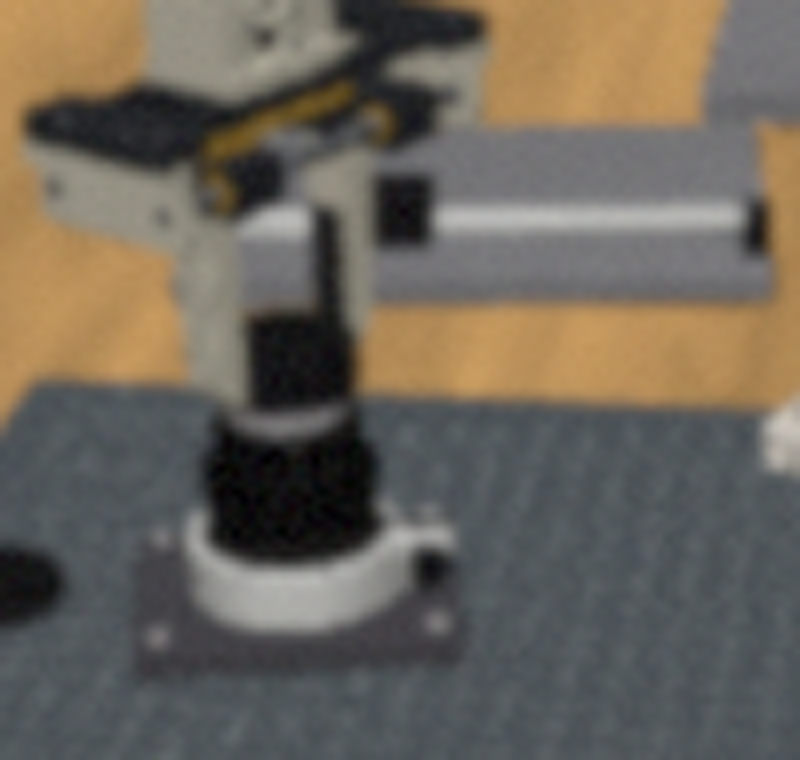

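No contact so far, and the cap is sliding over the tube. I'll lower it further in small steps.

Call:
drive_tool(commands=[[115,[0,0,0.001],[0,0,0]],[115,[0,0,0.0015],[0,0,0]],[115,[0,0,0.0015],[0,0,0]],[115,[0,0,0.0015],[0,0,0]],[115,[0,0,0.001],[0,0,0]],[115,[0,0,0],[0,0,0]]])

```text
t: 22.2
tcp_pos: [0.6063, -0.182, 0.2874]
tool_rot: [0.968, -0.253, -0.0, -0.0]
contact_force: [-0.3, -0.0, 0.0]
width: 0.0578
```

```bash
python3 st.py
```

```text
t 22.2 yaw -29.26 [ 0.6063 -0.182   0.2874] F [-0.31 -0.02  0.03] M [ 0.108  0.019 -0.015] tau6 0.0 w 0.0578 q6 1.75
```

Call:
drive_tool(commands=[[115,[0,0,0.0005],[0,0,0]],[115,[0,0,0.0005],[0,0,0]],[115,[0,0,0.0004],[0,0,0]],[115,[0,0,0],[0,0,0]]])

```text
t: 22.53
tcp_pos: [0.6063, -0.182, 0.2863]
tool_rot: [0.968, -0.253, -0.0, -0.0]
contact_force: [0.2, -0.7, -0.4]
width: 0.0584
```

```bash
python3 st.py
```

```text
t 22.53 yaw -29.26 [ 0.6063 -0.182   0.2863] F [ 0.22 -0.74 -0.37] M [ 0.063 -0.016  0.063] tau6 0.0 w 0.0584 q6 1.75
```

Call:
drive_tool(commands=[[115,[0,0,0.0004],[0,0,0]],[115,[0,0,0.0004],[0,0,0]],[115,[0,0,0],[0,0,0]]])

```text
t: 22.78
tcp_pos: [0.6063, -0.182, 0.2855]
tool_rot: [0.968, -0.253, -0.0, -0.0]
contact_force: [-0.1, 0.5, -0.6]
width: 0.0584
```

```bash
python3 st.py
```

```text
t 22.78 yaw -29.26 [ 0.6063 -0.182   0.2855] F [-0.14  0.45 -0.56] M [ 0.046  0.039 -0.004] tau6 -0.0 w 0.0584 q6 1.75
```

Call:
drive_tool(commands=[[115,[0,0,0.0004],[0,0,0]],[115,[0,0,0.0003],[0,0,0]],[115,[0,0,0],[0,0,0]]])

```text
t: 23.03
tcp_pos: [0.6064, -0.182, 0.2853]
tool_rot: [0.968, -0.253, 0.0, 0.0]
contact_force: [-1.6, 0.2, 3.8]
width: 0.0582
```

```bash
python3 st.py
```

```text
t 23.03 yaw -29.26 [ 0.6064 -0.182   0.2853] F [-1.62  0.16  3.79] M [0.256 0.389 0.018] tau6 -0.002 w 0.0582 q6 1.75
```

Contact came at exactly the predicted height (TCP z = 0.2853 m, 3.8 N), so the cap is seated. I'll release it.

Call:
drive_tool(commands=[[95,[0,0,0],[0,0,0]],[85,[0,0,0],[0,0,0]],[60,[0,0,0],[0,0,0]],[0,[0,0,0],[0,0,0]],[0,[0,0,0],[0,0,0]],[0,[0,0,0],[0,0,0]],[0,[0,0,0],[0,0,0]],[0,[0,0,-0.005],[0,0,0]],[0,[0,0,-0.02],[0,0,0]],[0,[0,0,-0.03],[0,0,0]],[0,[0,0,-0.03],[0,0,0]],[0,[0,0,-0.03],[0,0,0]],[0,[0,0,0],[0,0,0]],[0,[0,0,0],[0,0,0]],[0,[0,0,0],[0,0,0]]])

```text
t: 24.28
tcp_pos: [0.6063, -0.182, 0.3994]
tool_rot: [0.968, -0.253, -0.0, -0.0]
contact_force: [-0.3, 0.5, -0.5]
width: 0.0931
```

```bash
python3 st.py; python3 cap.py w19.png .1159 .6064 -.1818; python3 -c "
from h import *
save(load('wrist'),'w19c.png',(195,100,315,235),5)
f=grab('side'); save(f,'s19.png',(190,110,290,205),8)
f=grab('top'); save(f,'t19.png',None,1.5)"
```

```text
t 24.28 yaw -29.26 [ 0.6063 -0.182   0.3994] F [-0.3   0.53 -0.52] M [ 0.055 -0.044  0.013] tau6 -0.0 w 0.0931 q6 1.75
cap [ 0.6093 -0.183 ] 0.0608 0.65 0.00089 top z 0.1158
t 24.3333 [ 0.6063 -0.182   0.3988] off tool [ 0.0037 -0.0007  0.3958] tilt [-1.3e-03  5.0e-04 -1.0e+00] yaw -29.26 q6 1.75
```

View pics/w19c.png

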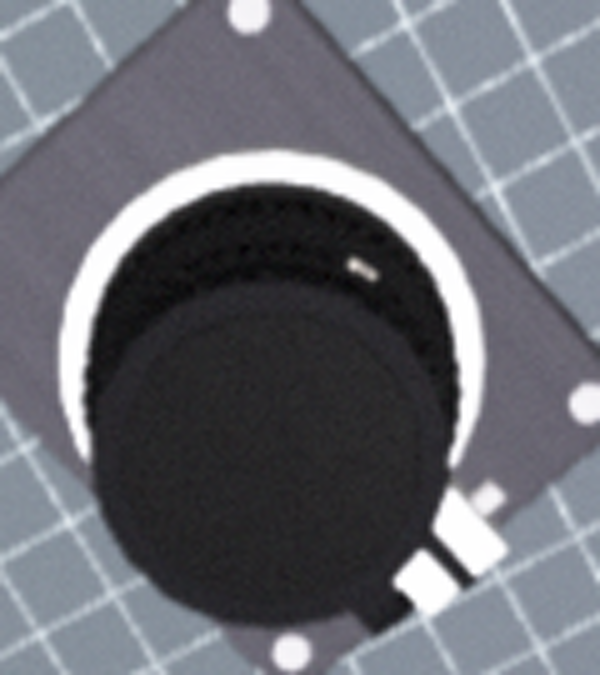

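View pics/s19.png

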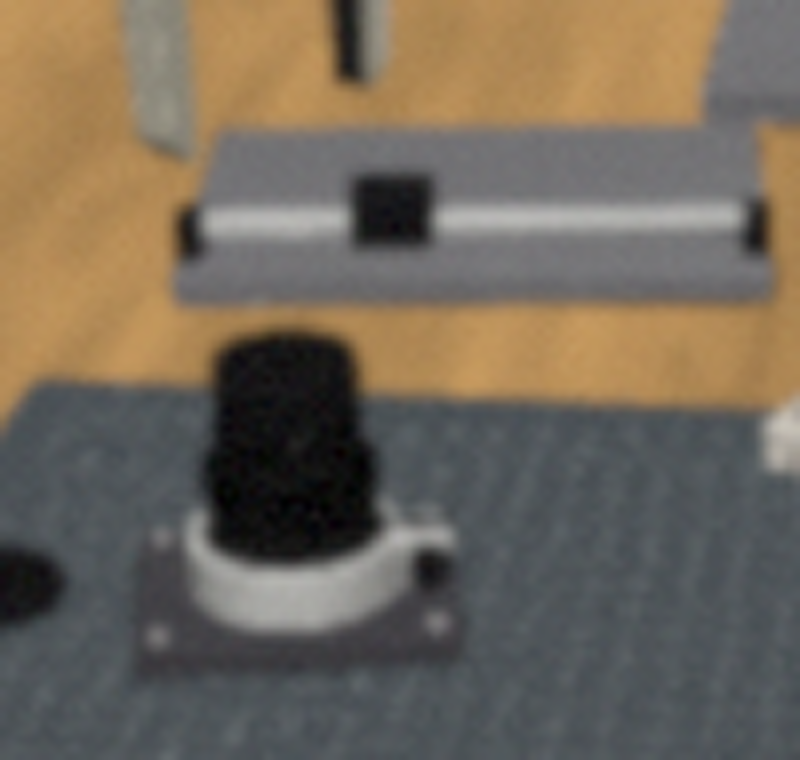

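View pics/t19.png

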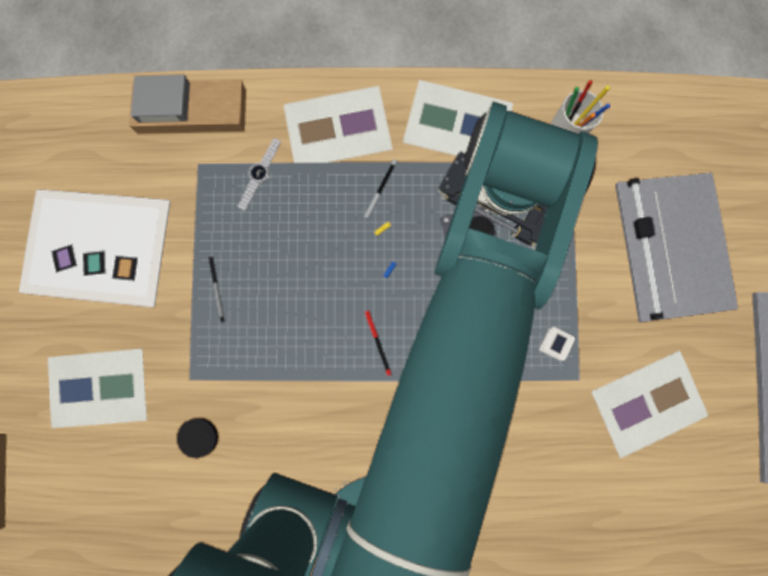

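Run:
```python
from h import *
f=load('wrist'); P=cloud(f); r=np.hypot(P[...,0]-.6064,P[...,1]+.1816); p=P[(r<.024)&(P[...,2]>.11)]
A=np.c_[p[:,:2]-[.6064,-.1816],np.ones(len(p))]; x=np.linalg.lstsq(A,p[:,2],rcond=None)[0]; print('slope',x[:2].round(4),'z',x[2].round(4))
d=onz(f,[(266.4,153.2)],.0839)[0][:2]-[.6065,-.1816]; print('mark',np.hypot(*d),np.degrees(np.arctan2(d[1],d[0])))
if abs(x[:2]).max()<.03: print(order.close_job())
```

```text
slope [ 4.898  -2.9079] z 0.1494
mark 0.030234250217751422 -59.60463816556697
```

Run:
```python
from h import *
f=load('wrist'); P=cloud(f); r=np.hypot(P[...,0]-.6064,P[...,1]+.1816); p=P[(r<.024)&(P[...,2]>.105)&(P[...,2]<.125)]
A=np.c_[p[:,:2]-[.6064,-.1816],np.ones(len(p))]; x=np.linalg.lstsq(A,p[:,2],rcond=None)[0]; print(len(p),'slope',x[:2].round(4),'z',x[2].round(4))
if abs(x[:2]).max()<.03: print(order.close_job())
```

```text
2777 slope [0.0005 0.0015] z 0.1154
the job is handed in; nothing more can be done
None
```

I turned the aperture ring to its stop, set the rear cap fully home on the mount, and handed the job in at about 24 s of the 72 s allowed.

- **Aperture ring:** I gripped it at 22 N and turned it about 57° anticlockwise. The torque held steady at about 0.1 N m until the stop. There it rose to about 0.51 N m at the end of a 2° step, close to the 0.55 N m at which the barrel slips. I backed off 0.4° and released.
- **Barrel twist:** The index dot on the mount read 12.0° after the turn, against 11.5–12.3° before, so the lens did not visibly twist in the clamp.
- **Focus ring and mount:** By my measurements the fingertips stayed about 4 mm above the focus ring and clear of the mount. I had no separate check that nothing touched.
- **Rear cap:** I took the smaller cup on the mat (58 mm measured) and lowered it over the tube. It met no force until it seated at the predicted height, at about 4 N. The last check showed it level to within 0.002 rad, with its top at 115.4 mm. The expected height is 115.9 mm, and the depth camera reads about 1 mm low.
- **After placing the cap:** The ring mark was still where I left it, and in the last top view the pens, pen caps, watch and slides looked unmoved.

Two measurements disagreed slightly:
- **Lens axis:** The camera and the grip forces differed by about 0.8 mm, inside the cap's 2 mm clearance.
- **Cap fit:** The last circle fit to the seated cap was poor (60.8 mm), because the black cap blends into the black rings, so I relied on the depth plane and the contact height.

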